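# Tension three spokes of a cart wheel with a nipple driver

## Task

The cart wheel in the truing stand has a loose spot at the three brass spoke nipples on top of its rim. With the blue-handled nipple driver tighten them (clockwise, seen from outside the rim) one after the other around the rim, beginning with the brass nipple on the red marker's side: the first by one quarter turn, the middle one by two quarter turns, the last by one quarter turn. Press only gently as you feel the socket onto each head, touch wheel and stand with nothing but the driver, disturb nothing else, and at the end leave the driver standing upright in its holder again.

Things in the scene. Friction and masses are not known exactly. Their poses are not given: they have to be found in the camera images.
- stand: grey base 150 x 270 x 12 fixed to the table, two yellow uprights, and a 16-spoke cart wheel without tyre, clamped, does not turn; origin: centre of the underside. Wheel upright in the stand's y-z plane, axle along x 125 up, rim bed radius 105, rim 44 wide, side flanges 6 high. Nipple heads every 22.5 degrees (42 mm): the three brass ones on top are to be turned, the steel ones are rigid
- seat_left (a point): point on the rim bed at the foot of the left (stand +y side) brass nipple; z = the nipple's axis, straight out of the rim, 22.5 degrees from vertical towards the stand's +y; x along the axle. Head: 10 mm square, bevelled on top (10 wide at 12 mm out of this point, 5 wide at its end at 15.5 mm). How far the square is turned about z differs each time (up to 45 degrees either way) and this frame does not show it: find it by feel or by eye
- seat_mid (a point): point on the rim bed at the foot of the middle (topmost) brass nipple; z = the nipple's axis, straight out of the rim, vertical; x along the axle. Head: 10 mm square, bevelled on top (10 wide at 12 mm out of this point, 5 wide at its end at 15.5 mm). How far the square is turned about z differs each time (up to 45 degrees either way) and this frame does not show it: find it by feel or by eye
- seat_right (a point): point on the rim bed at the foot of the right (stand -y side) brass nipple; z = the nipple's axis, straight out of the rim, 22.5 degrees from vertical towards the stand's -y; x along the axle. Head: 10 mm square, bevelled on top (10 wide at 12 mm out of this point, 5 wide at its end at 15.5 mm). How far the square is turned about z differs each time (up to 45 degrees either way) and this frame does not show it: find it by feel or by eye
- nip_left (a joint): turn of the left brass nipple, rad: 0 at the start of every run, grows as it is tightened (clockwise looking from outside onto the head, i.e. along the seat's -z); a quarter turn is 1.571. Friction about 0.05 N m, stays where left, no stop within 6 rad. Pressed inwards the head gives on a spring: from 3 N on, 1 N per mm, solid after 5 mm (8 N)
- nip_mid (a joint): turn of the middle brass nipple, rad: 0 at the start of every run, grows as it is tightened (clockwise looking from outside onto the head, i.e. along the seat's -z); a quarter turn is 1.571. Friction about 0.05 N m, stays where left, no stop within 6 rad. Pressed inwards the head gives on a spring: from 3 N on, 1 N per mm, solid after 5 mm (8 N)
- nip_right (a joint): turn of the right brass nipple, rad: 0 at the start of every run, grows as it is tightened (clockwise looking from outside onto the head, i.e. along the seat's -z); a quarter turn is 1.571. Friction about 0.05 N m, stays where left, no stop within 6 rad. Pressed inwards the head gives on a spring: from 3 N on, 1 N per mm, solid after 5 mm (8 N)
- red_marker: small red ball on a pin (50 high) fixed on the stand's base plate at one end of the wheel, origin at its foot; in the stand's frame it is at y = +110 or y = -110 mm: work starts with the brass nipple on that side (+y: left, -y: right)
- white_marker: the same in white, at the other end
- driver: nipple driver 115 long: blue handle 18 x 18 from 55 to 115 above the origin, thin shaft, steel socket block 22 x 22 x 14 at the bottom. Origin: middle of the socket's mouth (lower end), z up the handle; all flats along x and y. Socket hole 11.6 square, 10 deep: about 10 degrees of play. Its mouth is 5.5 mm out of the seat point when seated, about 13 when it rests on a head not lined up
- holder: grey block 64 x 64 x 45 high on a 90 x 90 x 4 foot, fixed to the table left or right of the stand; origin at the centre of its underside. A round 36 mm hole in its middle goes down to a floor 8 above the origin; at the start the driver stands upright in it, its origin 8 mm above the holder's
- parts_tin: open steel tin 90 x 90 x 35 with spare nipples, fixed, on the other side of the stand from the holder; leave alone
- oil_bottle: white plastic bottle with red cap, 48 dia x 100; loose bystander, leave alone; origin at its underside (tools: on the tool)
- tape_roll: black ring lying flat, 90 dia x 24; loose bystander, leave alone; origin at its underside (tools: on the tool)
- spare_hub: standing aluminium hub, 48 dia x 60; loose bystander, leave alone; origin at its underside (tools: on the tool)
- wrench: steel wrench lying on the table, 160 long; loose bystander, leave alone; origin at its underside (tools: on the tool)
- screwdriver: green-handled screwdriver lying on the table, 170 long; loose bystander, leave alone; origin at its underside (tools: on the tool)
There are look-alikes about, which are no part of the job. Of the things like the driver, leave any that is pink or purple; of the rest the smaller one is meant.

How it is judged:
By the outcome, as a careful person would: the job done as asked, in the order asked, and still so for the second after the job is handed in, with the robot touching nothing.
It also fails if it takes over 72 s, if anything falls off the work surface, if the arm or the gripper's body presses on something with over 40 N, if the wrist force passes 120 N, or if a joint passes its speed limit or range.

## Robot

A 7-joint arm with a two-finger parallel gripper is mounted at the origin on the work surface. World frame = base frame: x ahead of the robot, y to its left, z up, the work surface at z = 0. Lengths are in mm, angles in rad, forces in N, time in s.
With the tool pointing down it reaches from about 400 to 875 mm from the base axis. Payload 6.5 kg.
Tool frame: the origin (TCP) lies midway between the tips of the shut fingers; the grasp point (between the pads) lies 19 mm behind it; z points along the fingers, y is the direction in which the jaws open and shut (so a half turn about z gives the same grasp; the last joint's range is limited). The gripper opens to 88 mm and grips with 3 to 60 N. Pads are 18 mm wide; open, the fingers measure 123 mm over their backs; the gripper's body (75 mm by 187 mm) begins 45 mm behind the grasp point.
Start: joints at [-1.211, 0.536, -0.004, 1.538, 0.003, 1.067, -0.071], TCP at [268.476, 591.955, 238.716] pointing down, gripper open.
Joint ranges: [-2.7, 2.7], [-0.37, 2.16], [-1.27, 1.26], [0.24, 2.4], [-1.31, 4.45], [0.19, 1.91], [-2.76, 2.76]. Speed limits (rad/s): [2.39, 2.39, 3.14, 3.14, 3.14, 3.14, 3.14].

## Interface

Orientations are given as a unit quaternion [w, x, y, z].
In Python, from bench import env gives the robot as it stands. The module is installed in compiled form; this text tells all that it offers.
- The arm moves only by the tool step_arm, never from a script. Its argument "commands" is a list of rows, each a list of 3 entries, a list of its own where there are three numbers: the turn, a rotation vector about the world's x, y, z in degrees, then the shift along the world's x, y, z in m, then the closure, from 0 (fully open) to 1 (shut). In form: [[[rx, ry, rz], [dx, dy, dz], claw], ...]. A call has 1 to 20 rows; each row is the pose to reach, as a shift and turn from the pose commanded when the call began; what a row does not reach only later rows make up. A row lasts 1/12 s, in which the tool goes at most 41.7 mm and 7.16 degrees, less where a joint would pass 70% of its speed; a pose out of reach is approached as far as the arm can. A call with a gripper value outside its range is refused whole. The fingers move at their own pace and stop on an object; "squeeze" is the grip in N (left out, the last holds). Time passes only in rows, so rows that repeat a pose let the fingers close. It gives the time, the measured TCP pose, the force and the opening at its end, in the units of the state.
- env.sense(): the state, without advancing time (a new reading comes with each control period).
- env.get_image(name): name is "side" or "top" or "wrist"; returns the picture (384x512x3 uint8, red, green, blue); there is no depth.
- env.camera_model(name): a dict with "intrinsics" (3x3 intrinsics, pixels), "position" and "orientation" of the camera in the world. Camera axes: x right, y up, looking along -z (the intrinsics and any distortion apply to the point x, -y, -z); pixel columns grow to the right and rows downward; lengths in mm; the calibration is good to about 2 mm. A picture is of the moment at which its call begins: read the wrist's pose just before it. camera_model takes no time and is no camera call; for the wrist camera it gives the pose at the moment of the call.
- env.close_job(): hands the job in, once; it reports no verdict.
The state is a dict: "time_s": time; "qpos": joint angles; "dq": joint speeds; "joint_efforts": joint torques, N m; "position": TCP position; "tcp_rot": TCP orientation; "contact_force": force on the tool from outside, world axes, zero at the start; "ft_torque": the same for the moment, N m; "finger_gap": opening from 0.0 (shut) to 1.0 (fully open).
Only numpy, scipy, OpenCV 4.12 (cv2) and the standard library are available. Lean on these libraries where they do the work, as an engineer would, in place of code of your own. Each camera call takes 0.05 s, during which the arm holds its last target.

## Working session

There is one attempt and no reset: what is moved stays moved. The work goes in short steps, Python scripts to look and compute and a tool call to move; the robot and the scene stay as the last step left them, time stands still between calls to the robot, and variables do not carry over. Pictures are saved under pics/ and viewed, and the job is handed in when it is done.

Besides the shell and the picture viewer there is one more tool, called after "Call:" as a command line: name --argument value ..., lists and objects as JSON in quotes. step_arm: Moves the arm, as the interface text tells. Its arguments: {"type":"object","properties":{"commands":{"type":"array"},"squeeze":{"type":"number"}},"required":["commands"]}

```bash
mkdir -p pics; ls
python3 - <<'E'
from bench import env
import cv2,numpy as np
s=env.sense()
for k,v in s.items(): print(k,np.round(v,4))
for n in ["side","top","wrist"]:
    m=env.camera_model(n); print(n,{k:np.round(v,4).tolist() if not isinstance(v,str) else v for k,v in m.items()})
    cv2.imwrite(f"pics/{n}0.png",env.get_image(n)[:,:,::-1])
E
```

```text
pics
time_s 0.0
qpos [-1.2112  0.5372 -0.0044  1.5389  0.0026  1.0673 -0.0712]
dq [-0.0007  0.0011 -0.0001  0.0007 -0.0009  0.0002  0.0012]
joint_efforts [ 1.00000e-04 -5.70982e+01  9.90700e-01 -2.51600e+01 -5.63000e-02
  1.78000e-02  1.00000e-04]
position [268.2469 591.365  237.812 ]
tcp_rot [-1.000e-04  2.113e-01  9.774e-01 -9.000e-04]
contact_force [-0.6529  0.1317  0.5206]
ft_torque [ 0.0089 -0.0378 -0.0329]
finger_gap 0.9992
side {'intrinsics': [[364.2728, 0.0, 258.8222], [0.0, 364.2728, 194.7503], [0.0, 0.0, 1.0]], 'position': [433.6556, -670.2334, 833.0131], 'orientation': [0.9185, 0.3858, -0.034, -0.0793]}
top {'intrinsics': [[419.3917, 0.0, 255.4233], [0.0, 419.3917, 201.7606], [0.0, 0.0, 1.0]], 'position': [346.9859, -8.95, 1439.9186], 'orientation': [0.7079, 0.0624, -0.0509, -0.7017]}
wrist {'intrinsics': [[317.1248, 0.0, 259.7441], [0.0, 317.1248, 197.4597], [0.0, 0.0, 1.0]], 'position': [198.5684, 623.8555, 383.469], 'orientation': [0.8313, -0.1247, -0.0799, 0.5358]}
```

View pics/side0.png

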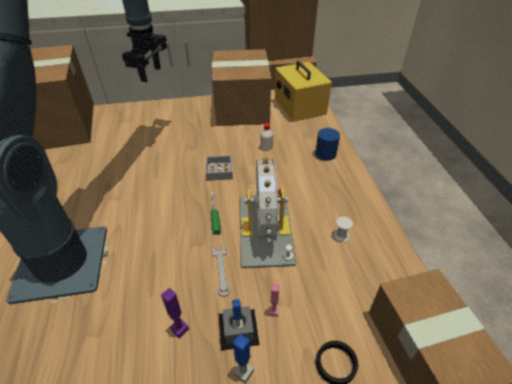

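View pics/top0.png

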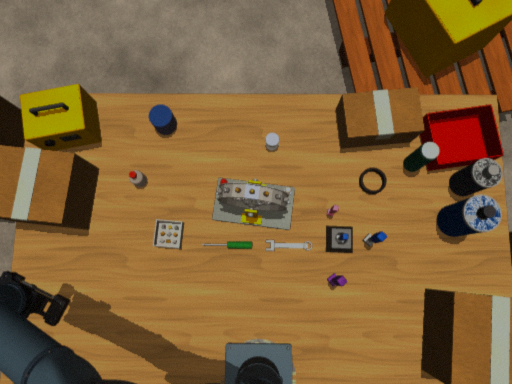

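View pics/wrist0.png

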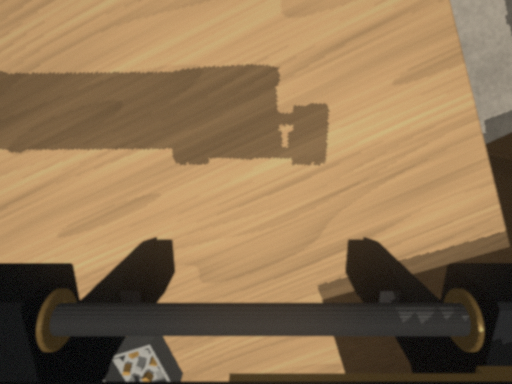

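Run:
```python
import cv2,numpy as np
a=cv2.imread("pics/top0.png")[160:260,200:400]; b=cv2.imread("pics/side0.png")[150:384,150:330]
cv2.imwrite("pics/c_top.png",cv2.resize(a,None,fx=4,fy=4,interpolation=cv2.INTER_CUBIC))
cv2.imwrite("pics/c_side.png",cv2.resize(b,None,fx=2.5,fy=2.5,interpolation=cv2.INTER_CUBIC))
```

```text
(no output)
```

View pics/c_top.png

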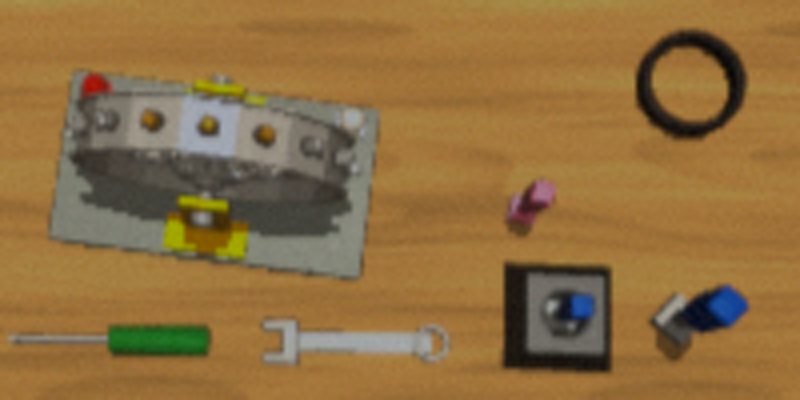

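View pics/c_side.png

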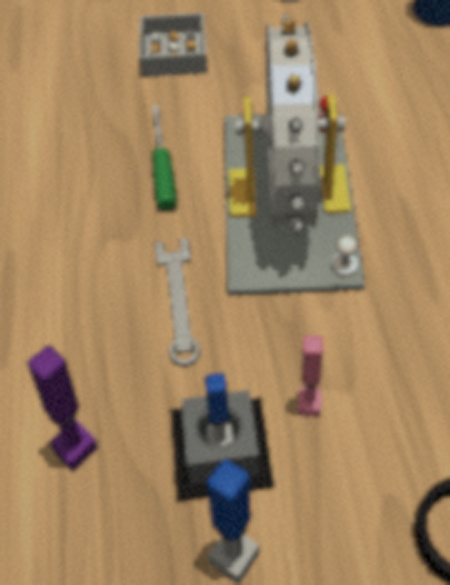

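```bash
cat > h.py <<'E'
import numpy as np,cv2
from scipy.spatial.transform import Rotation as R
def q2R(q): return R.from_quat([q[1],q[2],q[3],q[0]]).as_matrix()
def model(env,n):
    m=env.camera_model(n); return np.array(m["intrinsics"]),np.array(m["position"]),q2R(m["orientation"])
def ray(m,u,v):
    K,p,Rm=m; d=Rm@np.array([(u-K[0,2])/K[0,0],-(v-K[1,2])/K[1,1],-1]); return p,d/np.linalg.norm(d)
def plane(m,u,v,z):
    p,d=ray(m,u,v); return p+d*(z-p[2])/d[2]
def proj(m,X):
    K,p,Rm=m; c=Rm.T@(np.asarray(X,float)-p); return np.array([K[0,0]*c[0]/-c[2]+K[0,2],K[1,1]*-c[1]/-c[2]+K[1,2]])
def tri(rays):
    A=np.zeros((3,3));b=np.zeros(3)
    for p,d in rays:
        M=np.eye(3)-np.outer(d,d);A+=M;b+=M@p
    X=np.linalg.solve(A,b); return X,[np.linalg.norm((np.eye(3)-np.outer(d,d))@(X-p)) for p,d in rays]
E
python3 - <<'E'
from bench import env
from h import *
t=model(env,"top");s=model(env,"side")
T=lambda u,v:(200+u/4,160+v/4)
S=lambda u,v:(150+u/2.5,150+v/2.5)
r=np.round
print("stand corners z12 top:");
for c in [(80,72),(379,107),(361,278),(50,239)]: print(r(plane(t,*T(*c),12),1))
print("stand corners z12 side:")
for c in [(226,118),(345,115),(363,286),(229,292)]: print(r(plane(s,*S(*c),12),1))
for n,a,b in [("nipL",(152,118),(289,24)),("nipM",(208,124),(291,47)),("nipR",(265,133),(293,83)),("white",(352,118),(346,243)),("red",(96,85),(326,103)),("drivertop",(580,304),(216,381))]:
    print(n,*[r(x,1) for x in tri([ray(t,*T(*a)),ray(s,*S(*b))])])
print("holder top z45 top-cam"); 
for c in [(528,275),(608,272),(608,352),(528,354)]: print(r(plane(t,*T(*c),45),1))
E
```

```text
stand corners z12 top:
[661.  139.7  12. ]
[ 631.7 -120.4   12. ]
[ 483.1 -104.3   12. ]
[514.4 162.   12. ]
stand corners z12 side:
[518.8 153.8  12. ]
[670.  133.2  12. ]
[ 629.3 -126.1   12. ]
[ 485.9 -109.    12. ]
nipL [579.8  63.3 229.2] [0.8 0.8]
nipM [574.4  21.9 233.1] [0.4 0.4]
nipR [569.3 -19.9 222.4] [0.3 0.3]
white [615.  -94.7  50. ] [0.5 0.5]
red [641.4 122.1  48.7] [0.3 0.3]
drivertop [ 454.8 -269.2  116.6] [0.7 0.7]
holder top z45 top-cam
[ 483.6 -240.8   45. ]
[ 486.7 -307.1   45. ]
[ 420.5 -305.4   45. ]
[ 418.2 -239.5   45. ]
```

Run:
```python
from bench import env
from h import *
w=model(env,"wrist"); st=env.sense(); Rt=q2R(st["tcp_rot"]); p=st["position"]
print("cam in tool",np.round(Rt.T@(w[1]-p),1)); print("cam axes in tool\n",np.round(Rt.T@w[2],3))
print("tool axes\n",np.round(Rt,3)); print("tcp px",proj(w,p)); 
for d in [0,20,40,60,100]: print(d,np.round(proj(w,p+Rt@np.array([0,0,d])),0), np.round(proj(w,p+Rt@np.array([-50,0,d])),0))
```

```text
cam in tool [  76.8    0.5 -145.6]
cam axes in tool
 [[-0.     0.956  0.293]
 [ 1.     0.    -0.001]
 [-0.001  0.293 -0.956]]
tool axes
 [[-0.911  0.413 -0.   ]
 [ 0.413  0.911 -0.001]
 [-0.    -0.001 -1.   ]]
tcp px [258.54331711 257.96772889]
0 [259. 258.] [259. 339.]
20 [259. 241.] [259. 316.]
40 [259. 228.] [259. 296.]
60 [259. 217.] [259. 280.]
100 [259. 199.] [259. 255.]
```

Call:
step_arm --commands '[[[0, 0, 0], [0.02, -0.02, 0.03], 0], [[0, 0, 0], [0.04, -0.05, 0.06], 0], [[0, 0, 17.4], [0.307, -0.571, 0.072], 0], [[0, 0, 17.4], [0.307, -0.571, 0.072], 0], [[0, 0, 17.4], [0.307, -0.571, 0.072], 0], [[0, 0, 17.4], [0.307, -0.571, 0.072], 0], [[0, 0, 17.4], [0.307, -0.571, 0.072], 0], [[0, 0, 17.4], [0.307, -0.571, 0.072], 0], [[0, 0, 17.4], [0.307, -0.571, 0.072], 0], [[0, 0, 17.4], [0.307, -0.571, 0.072], 0], [[0, 0, 17.4], [0.307, -0.571, 0.072], 0], [[0, 0, 17.4], [0.307, -0.571, 0.072], 0], [[0, 0, 17.4], [0.307, -0.571, 0.072], 0], [[0, 0, 17.4], [0.307, -0.571, 0.072], 0], [[0, 0, 17.4], [0.307, -0.571, 0.072], 0], [[0, 0, 17.4], [0.307, -0.571, 0.072], 0], [[0, 0, 17.4], [0.307, -0.571, 0.072], 0], [[0, 0, 17.4], [0.307, -0.571, 0.072], 0], [[0, 0, 17.4], [0.307, -0.571, 0.072], 0]]'

```text
time_s: 1.73
position: [575.1, 21.6, 310.3]
tcp_rot: [-0.001, 0.061, 0.998, 0.0]
contact_force: [0.1, 0.3, 0.3]
finger_gap: 1.002
```

Run:
```python
from bench import env
from h import *
s=env.sense(); w=model(env,"wrist")
np.save("w1.npy",np.array([w[0],np.tile(w[1],(3,1)),w[2]]))
cv2.imwrite("pics/w1.png",cv2.resize(env.get_image("wrist")[:,:,::-1],None,fx=1.5,fy=1.5,interpolation=cv2.INTER_CUBIC))
print(s["time_s"],s["position"],np.round(s["qpos"],3),np.round(q2R(s["tcp_rot"]),3),s["contact_force"],s["ft_torque"])
```

```text
1.7333 [575.07889997  21.59431867 310.28600924] [-0.284  0.342  0.219  1.67  -0.081  1.14   1.405] [[-0.993  0.122 -0.001]
 [ 0.122  0.993  0.001]
 [ 0.001  0.    -1.   ]] [0.14884822 0.28153642 0.32065115] [ 0.00258838  0.01506867 -0.02063127]
```

View pics/w1.png

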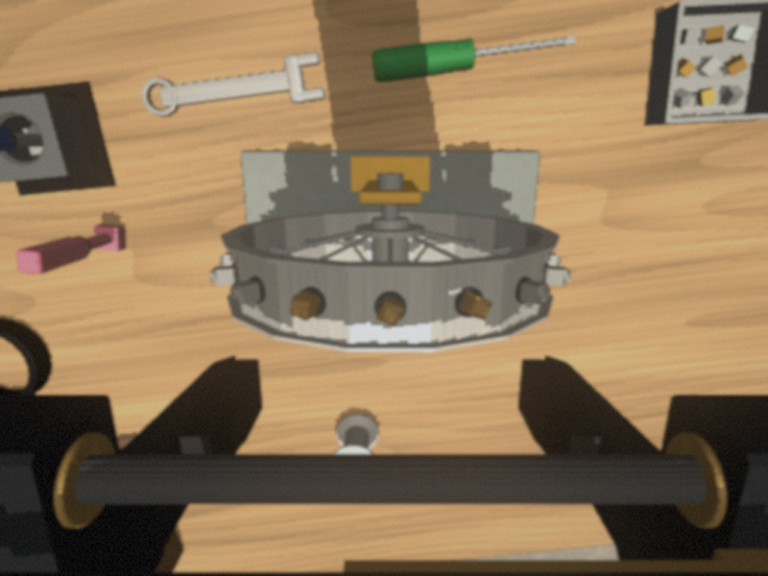

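Call:
step_arm --commands '[[[0, 0, 0], [0.038, -0.005, -0.02], 0], [[0, 0, 0], [0.075, -0.01, -0.055], 0], [[0, 0, 0], [0.075, -0.01, -0.055], 0], [[0, 0, 0], [0.075, -0.01, -0.055], 0], [[0, 0, 0], [0.075, -0.01, -0.055], 0]]'

```text
time_s: 2.2
position: [649.6, 12.8, 255.4]
tcp_rot: [-0.001, 0.06, 0.998, 0.0]
contact_force: [-0.4, -0.5, 0.9]
finger_gap: 0.999
```

```bash
cat >> h.py <<'E'
def shot(env,name,fx=1.5,crop=None):
    import pickle
    s=env.sense(); w=model(env,"wrist"); im=env.get_image("wrist")[:,:,::-1].copy()
    pickle.dump((w,s),open(f"pics/{name}.pkl","wb")); cv2.imwrite(f"pics/{name}_raw.png",im)
    if crop: im=im[crop[1]:crop[3],crop[0]:crop[2]]
    cv2.imwrite(f"pics/{name}.png",cv2.resize(im,None,fx=fx,fy=fx,interpolation=cv2.INTER_CUBIC))
    print(round(s["time_s"],2),np.round(s["position"],1),"q",np.round(s["qpos"],2),"F",np.round(s["contact_force"],2),"M",np.round(s["ft_torque"],3),"gap",round(s["finger_gap"],3))
    return s,w
E
python3 - <<'E'
from bench import env
from h import *
s,w=shot(env,"w2",3,(130,20,390,200))
E
```

```text
2.2 [649.6  12.8 255.4] q [-0.24  0.53  0.22  1.53 -0.12  1.1   1.46] F [-0.37 -0.46  0.94] M [ 0.03  -0.001  0.051] gap 0.999
```

View pics/w2.png

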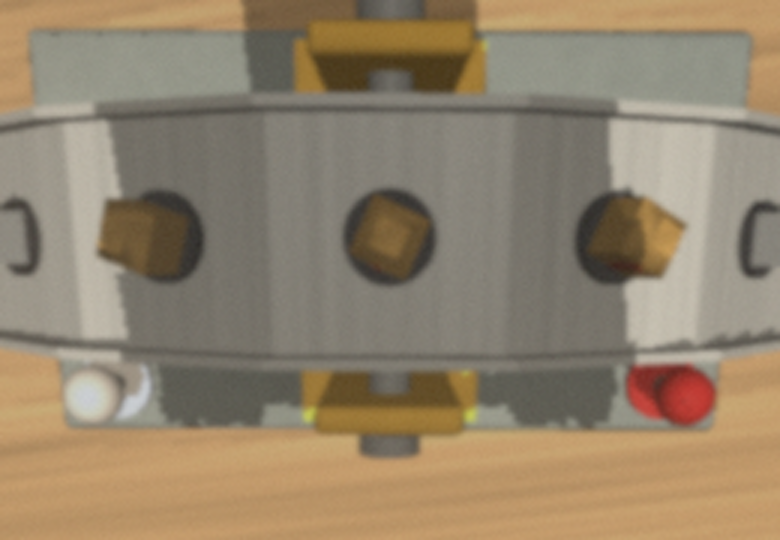

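Call:
step_arm --commands '[[[0, 0, 0], [0.005, 0.04, -0.005], 0], [[0, 0, 0], [0.013, 0.106, -0.012], 0], [[0, 0, 0], [0.013, 0.106, -0.012], 0], [[0, 0, 0], [0.013, 0.106, -0.012], 0], [[0, 0, 0], [0.013, 0.106, -0.012], 0]]'

```text
time_s: 2.67
position: [662.7, 120.0, 245.3]
tcp_rot: [0.001, 0.059, 0.998, 0.001]
contact_force: [-0.8, -0.2, 0.5]
finger_gap: 1.0
```

Run:
```python
from bench import env
from h import *
s,w=shot(env,"w3",5,(50,40,210,160))
```

```text
2.67 [662.7 120.  245.3] q [-0.38  0.58  0.2   1.47 -0.12  1.1   1.3 ] F [-0.8  -0.17  0.54] M [-0.023  0.016 -0.014] gap 1.0
```

Call:
step_arm --commands '[[[0, 0, 0], [-0.005, -0.04, 0.002], 0], [[0, 0, 0], [-0.01, -0.08, 0.002], 0], [[0, 0, 0], [-0.026, -0.212, 0], 0], [[0, 0, 0], [-0.026, -0.212, 0], 0], [[0, 0, 0], [-0.026, -0.212, 0], 0], [[0, 0, 0], [-0.026, -0.212, 0], 0], [[0, 0, 0], [-0.026, -0.212, 0], 0], [[0, 0, 0], [-0.026, -0.212, 0], 0]]'

```text
time_s: 3.38
position: [637.1, -96.2, 244.7]
tcp_rot: [0.001, 0.062, 0.998, 0.0]
contact_force: [0.6, 1.4, -0.4]
finger_gap: 1.0
```

Run:
```python
from bench import env
from h import *
s,w=shot(env,"w4",5,(300,40,460,160))
```

```text
3.38 [637.1 -96.2 244.7] q [-0.08  0.53  0.23  1.56 -0.13  1.07  1.63] F [ 0.62  1.37 -0.39] M [ 0.087 -0.02   0.013] gap 1.0
```

View pics/w3.png

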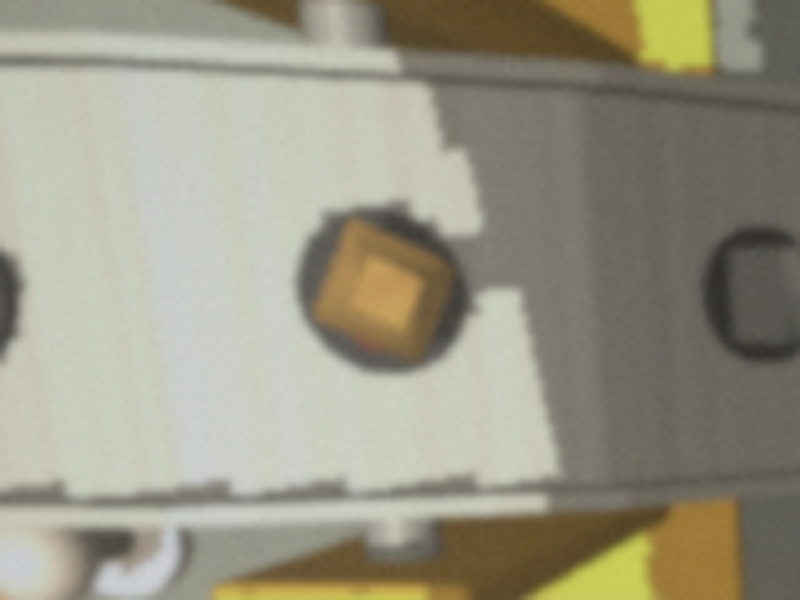

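View pics/w4.png

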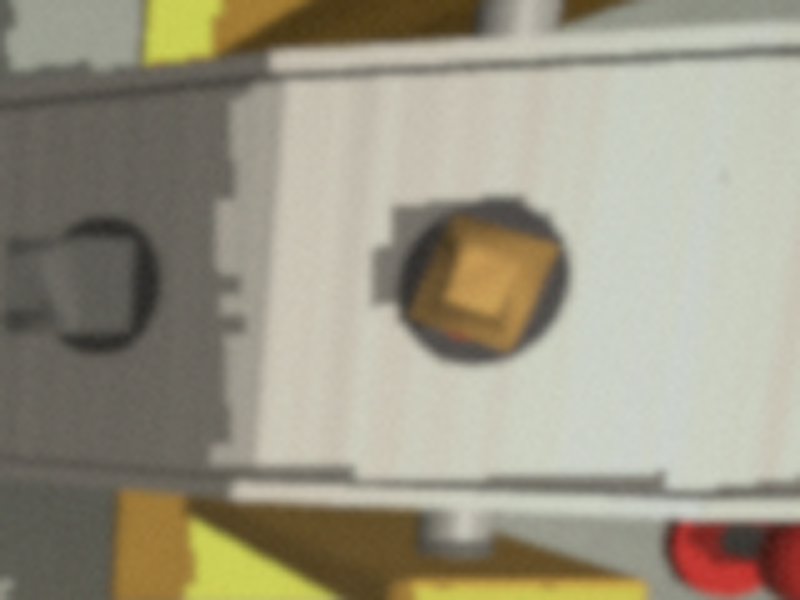

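```bash
cat > nip.py <<'E'
from h import *
import pickle,sys
def brass(name,pred=None,thr=35):
    im=cv2.imread(f"pics/{name}_raw.png"); im=cv2.resize(im,None,fx=4,fy=4,interpolation=cv2.INTER_CUBIC)
    hsv=cv2.cvtColor(im,cv2.COLOR_BGR2HSV); m=cv2.inRange(hsv,(8,110,50),(24,255,255))
    m=cv2.morphologyEx(m,cv2.MORPH_OPEN,np.ones((9,9)))
    cs,_=cv2.findContours(m,cv2.RETR_EXTERNAL,cv2.CHAIN_APPROX_NONE)
    out=[]
    for c in cs:
        a=cv2.contourArea(c)/16
        if 100<a<900:
            cc=(c[:,0,:]+0.5)/4-0.5; out.append((a,cc))
    return out
def seat(ctr,psi,th):
    # th tilt towards stand +y ; returns seat point and frame (x axle, z out)
    X=np.array([np.cos(psi),np.sin(psi),0]);Y=np.array([-np.sin(psi),np.cos(psi),0]);Zw=np.array([0,0,1.])
    z=np.cos(th)*Zw+np.sin(th)*Y
    return np.array([ctr[0],ctr[1],125.])+105*z,np.stack([X,np.cross(z,X),z],1)
def to_plane(w,pts,P,F,h):
    o=[]
    for u,v in pts:
        p,d=ray(w,u,v); n=F[:,2]; t=((P+h*n-p)@n)/(d@n); o.append(F.T@(p+t*d-P))
    return np.array(o)
E
python3 - <<'E'
from nip import *
ctr=(573,20);psi=np.radians(-7)
for n,ths in [("w2",[22.5,0,-22.5]),("w3",[22.5]),("w4",[-22.5])]:
    w,s=pickle.load(open(f"pics/{n}.pkl","rb")); bs=brass(n)
    for th in ths:
        P,F=seat(ctr,psi,np.radians(th)); px=proj(w,P+12*F[:,2])
        for a,cc in bs:
            if np.linalg.norm(cc.mean(0)-px)<25:
                q=to_plane(w,cc,P,F,12)[:,:2].astype(np.float32)
                (c,sz,ang)=cv2.minAreaRect(q.reshape(-1,1,2))
                ang=(ang+45)%90-45
                # moment centroid
                print(n,th,"px",np.round(cc.mean(0),1),"pred",np.round(px,1),"area",round(a),"rect c",np.round(c,1),"sz",np.round(sz,1),"ang",round(ang,1))
E
```

```text
w2 22.5 px [341.   99.4] pred [342.3 100. ] area 526 rect c [-0.6 -0.1] sz [15.6 12.1] ang -26.0
w2 0 px [259.5  98.4] pred [253.6  99.8] area 410 rect c [-0.4  2.8] sz [ 9.7 10.1] ang -24.9
w2 -22.5 px [177.4  98.7] pred [165.4  99.6] area 475 rect c [-0.4  7. ] sz [15.1 10.7] ang -18.6
w3 22.5 px [126.   97.7] pred [120.5  99.1] area 429 rect c [-0.4  2.6] sz [ 9.6 10.1] ang -25.9
w4 -22.5 px [396.2  96. ] pred [390.2  97.3] area 489 rect c [-0.4  2.4] sz [10.2 10.2] ang -16.4
```

Run:
```python
from bench import env
from h import *
t=model(env,"top");s=model(env,"side")
T=lambda u,v:(200+u/4,160+v/4)
S=lambda u,v:(150+u/2.5,150+v/2.5)
for n,a,b in [("bigblue top",(727,303),(230,477)),("base",(668,325),(234,558)),("pink top",(543,190),(313,345)),("pinkbase",(518,218),(310,405))]:
    print(n,*[np.round(x,1) for x in tri([ray(t,*T(*a)),ray(s,*S(*b))])])
for n,a,b in [("purple top",(339,280),(150+48/2.5,150+358/2.5)),("purple base",(333,278),(150+75/2.5,150+445/2.5))]:
    print(n,*[np.round(x,1) for x in tri([ray(t,*a),ray(s,*b)])])
```

```text
bigblue top [ 453.5 -372.6  157.6] [1. 1.]
base [ 450.2 -369.8  -14. ] [2.9 2.9]
pink top [ 546.2 -243.7  107.6] [0.4 0.4]
pinkbase [ 543.1 -241.9   -7.4] [4.8 4.8]
purple top [ 318.3 -241.7  148.6] [0.2 0.2]
purple base [ 320.2 -248.3    2.6] [1.5 1.5]
```

Call:
step_arm --commands '[[[0, 0, -7], [-0.015, -0.015, 0], 0], [[0, 0, -14], [-0.03, -0.03, 0], 0], [[0, 0, -21], [-0.05, -0.05, 0], 0], [[0, 0, -28], [-0.07, -0.07, 0], 0], [[0, 0, -35], [-0.09, -0.09, 0], 0], [[0, 0, -42], [-0.11, -0.105, 0], 0], [[0, 0, -49], [-0.13, -0.125, 0], 0], [[0, 0, -56], [-0.145, -0.14, 0], 0], [[0, 0, -63], [-0.16, -0.155, -0.01], 0], [[0, 0, -70], [-0.175, -0.17, -0.02], 0], [[0, 0, -77], [-0.1825, -0.175, -0.03], 0], [[0, 0, -83], [-0.1825, -0.175, -0.044], 0], [[0, 0, -83], [-0.1825, -0.175, -0.044], 0], [[0, 0, -83], [-0.1825, -0.175, -0.044], 0]]'

```text
time_s: 4.6
position: [455.7, -268.2, 199.6]
tcp_rot: [-0.001, 0.705, 0.709, 0.0]
contact_force: [0.6, -0.0, 0.3]
finger_gap: 1.001
```

Run:
```python
from bench import env
from h import *
s,w=shot(env,"w5",3,(140,90,390,280))
print(np.round(q2R(s["tcp_rot"]),3))
```

```text
4.6 [ 455.7 -268.2  199.6] q [-0.02  0.43  0.6   1.92 -0.31  0.88  0.74] F [ 0.6  -0.04  0.27] M [-0.078  0.005 -0.021] gap 1.001
[[-0.006  1.    -0.001]
 [ 1.     0.006  0.001]
 [ 0.001 -0.001 -1.   ]]
```

View pics/w5.png

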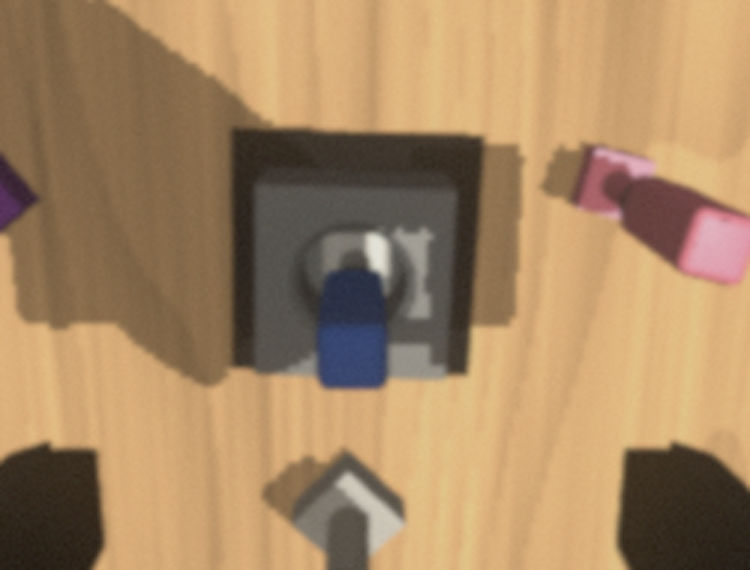

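Run:
```python
from h import *
import pickle
w,s=pickle.load(open("pics/w5.pkl","rb"))
im=cv2.resize(cv2.imread("pics/w5_raw.png"),None,fx=4,fy=4,interpolation=cv2.INTER_CUBIC)
C=lambda u,v:(140+(u+.5)/3-.5,90+(v+.5)/3-.5)
print("handle top"); q=[]
for c in [(319,325),(385,325),(387,387),(319,387)]:
    P=plane(w,*C(*c),123);q.append(P[:2]);print(np.round(P,1))
q=np.array(q);print(q.mean(0))
hsv=cv2.cvtColor(im,cv2.COLOR_BGR2HSV); 
m=cv2.inRange(hsv,(100,120,90),(130,255,255)); cs,_=cv2.findContours(m,cv2.RETR_EXTERNAL,cv2.CHAIN_APPROX_NONE)
c=max(cs,key=cv2.contourArea)[:,0]; cc=(c+.5)/4-.5
Q=np.array([plane(w,u,v,123)[:2] for u,v in cc],np.float32); print("blue top mask rect",cv2.minAreaRect(Q.reshape(-1,1,2)))
print("holder top z45")
for c in [(256,183),(457,188),(446,379),(255,374)]: print(np.round(plane(w,*C(*c),45),1))
print("foot z4")
for c in [(234,130),(482,137),(467,375),(234,367)]: print(np.round(plane(w,*C(*c),4),1))
print("tcp",s["position"])
```

```text
handle top
[ 444.8 -259.8  123. ]
[ 460.9 -259.7  123. ]
[ 461.6 -275.8  123. ]
[ 444.7 -275.9  123. ]
[ 453.00565536 -267.81176174]
blue top mask rect ((450.1322326660156, -406.1203918457031), (29.76145362854004, 29.914480209350586), 45.237125396728516)
holder top z45
[ 421.8 -237.    45. ]
[ 485.3 -238.1   45. ]
[ 483.9 -302.4   45. ]
[ 419.8 -301.    45. ]
foot z4
[ 410.  -224.5    4. ]
[ 497.7 -226.4    4. ]
[ 495.8 -315.9    4. ]
[ 407.1 -313.2    4. ]
tcp [ 455.72055297 -268.20119751  199.55552401]
```

Call:
step_arm --commands '[[[0, 0, 0], [-0.002, 0.001, -0.04], 0], [[0, 0, 0], [-0.002, 0.001, -0.08], 0], [[0, 0, 0], [-0.002, 0.001, -0.11], 0], [[0, 0, 0], [-0.002, 0.001, -0.127], 0], [[0, 0, 0], [-0.002, 0.001, -0.127], 0], [[0, 0, 0], [-0.002, 0.001, -0.127], 0]]'

```text
time_s: 5.15
position: [453.7, -268.6, 73.1]
tcp_rot: [-0.0, 0.706, 0.708, 0.0]
contact_force: [0.3, -0.5, -0.3]
finger_gap: 0.999
```

Run:
```python
from bench import env
from h import *
s,w=shot(env,"w6",1.5)
```

```text
5.15 [ 453.7 -268.6   73.1] q [ 0.09  0.63  0.47  1.99 -0.47  0.63  0.87] F [ 0.33 -0.5  -0.3 ] M [-0.112  0.041 -0.016] gap 0.999
```

View pics/w6.png

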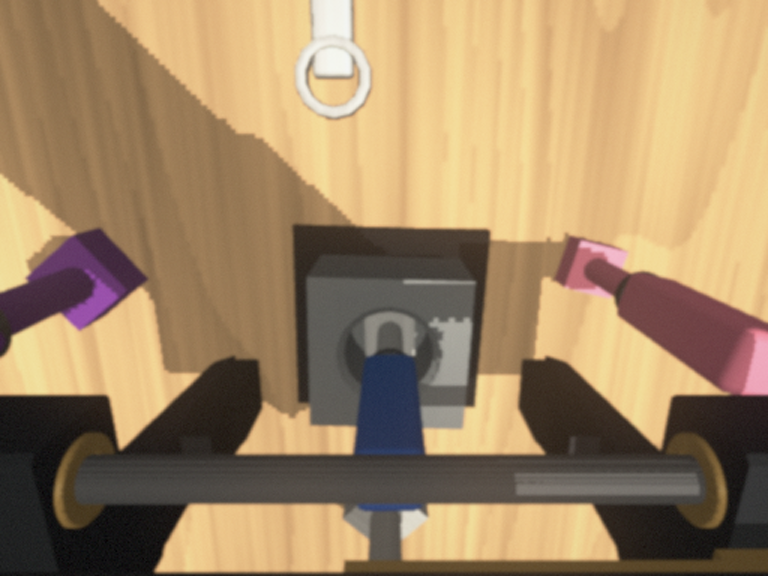

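Call:
step_arm --commands '[[[0, 0, 0], [0, 0, 0], 1], [[0, 0, 0], [0, 0, 0], 1], [[0, 0, 0], [0, 0, 0], 1], [[0, 0, 0], [0, 0, 0], 1], [[0, 0, 0], [0, 0, 0], 1], [[0, 0, 0], [0, 0, 0], 1], [[0, 0, 0], [0, 0, 0], 1], [[0, 0, 0], [0, 0, 0], 1]]' --squeeze 40

```text
time_s: 5.87
position: [452.9, -269.0, 72.7]
tcp_rot: [-0.0, 0.707, 0.707, -0.0]
contact_force: [-0.6, -0.2, 0.2]
finger_gap: 0.415
```

Call:
step_arm --commands '[[[0, 0, 0], [0, 0, 0], 1], [[0, 0, 0], [0, 0, 0], 1], [[0, 0, 0], [0, 0, 0], 1], [[0, 0, 0], [0, 0, 0], 1], [[0, 0, 0], [0, 0, 0], 1], [[0, 0, 0], [0, 0, 0], 1]]'

```text
time_s: 6.37
position: [452.9, -269.0, 72.6]
tcp_rot: [-0.0, 0.707, 0.707, -0.0]
contact_force: [0.1, -0.2, -1.2]
finger_gap: 0.201
```

Call:
step_arm --commands '[[[0, 0, 0], [0, 0, 0.02], 1], [[0, 0, 0], [0, 0, 0.055], 1], [[0, 0, 0], [0, 0, 0.095], 1], [[0, 0, 0], [0, 0, 0.135], 1], [[0, 0, 0], [0, 0, 0.16], 1], [[0, 0, 0], [0, 0, 0.16], 1], [[0, 0, 0], [0, 0, 0.16], 1]]'

```text
time_s: 6.95
position: [453.6, -269.1, 233.7]
tcp_rot: [0.001, 0.707, 0.707, 0.001]
contact_force: [-0.8, 0.7, -1.9]
finger_gap: 0.204
```

Run:
```python
from bench import env
from h import *
s,w=shot(env,"w7",3,(140,100,390,284))
p=np.array(s["position"]);Rt=q2R(s["tcp_rot"]);print(np.round(Rt,3))
for z in [49.5,63.5]:
  for c in [(11,11),(11,-11),(-11,-11),(-11,11)]: print(z,c,np.round(3*(proj(w,p+Rt@np.array([c[0],c[1],z]))-[140,100])))
```

```text
6.95 [ 453.6 -269.1  233.7] q [-0.05  0.38  0.64  1.9  -0.28  0.95  0.71] F [-0.83  0.67 -1.88] M [-0.035  0.126  0.005] gap 0.204
[[-0.     1.     0.003]
 [ 1.     0.    -0.   ]
 [-0.     0.003 -1.   ]]
49.5 (11, 11) [413. 319.]
49.5 (11, -11) [312. 319.]
49.5 (-11, -11) [313. 413.]
49.5 (-11, 11) [412. 413.]
63.5 (11, 11) [410. 300.]
63.5 (11, -11) [315. 300.]
63.5 (-11, -11) [316. 388.]
63.5 (-11, 11) [409. 388.]
```

View pics/w7.png

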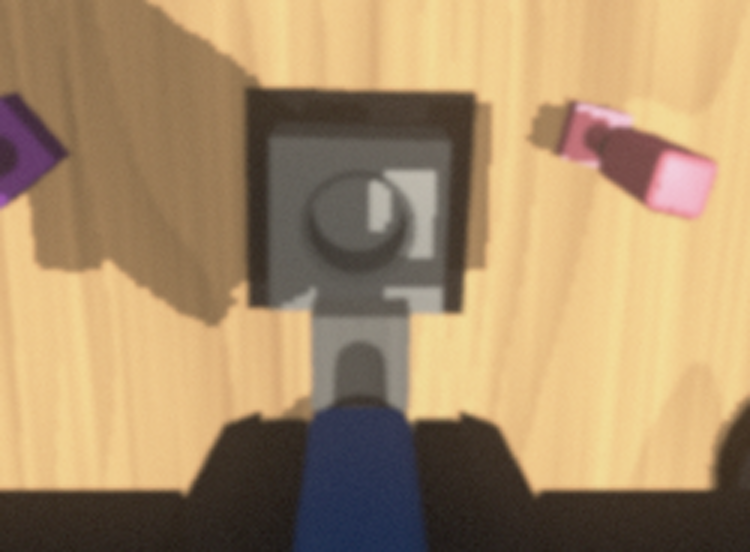

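```bash
cat > plan.py <<'E'
from nip import *
import json
CTR=np.array([572.9,22.7]);PSI=np.radians(-7)
ANG={"L":-25.9,"M":-24.9,"R":-16.4};TH={"L":22.5,"M":0,"R":-22.5}
OFF=np.array([1.1,0,64.6])   # socket mouth in tool frame
def load():
    d=json.load(open("cmd.json")); return np.array(d["p"]),np.array(d["R"])
def save(p,Rm): json.dump({"p":list(map(float,p)),"R":np.asarray(Rm).tolist()},open("cmd.json","w"))
def target(k,h,ths,dxy=(0,0)):
    P,F=seat(CTR,PSI,np.radians(TH[k])); a=np.radians(ths)
    x=F@[np.cos(a),np.sin(a),0]; z=-F[:,2]; Rt=np.stack([x,np.cross(z,x),z],1)
    m=P+h*F[:,2]+F[:,0]*dxy[0]+F[:,1]*dxy[1]
    return m-Rt@OFF,Rt
def delta(p,Rm,pt,Rt):
    rv=R.from_matrix(Rt@Rm.T).as_rotvec(degrees=True)
    return np.round(rv,2).tolist(),np.round((pt-p)/1000,4).tolist()
def applied(rv,d):
    p,Rm=load(); p2=p+1000*np.array(d); R2=R.from_rotvec(rv,degrees=True).as_matrix()@Rm; save(p2,R2)
def mouth(s,k):  # measured mouth in seat frame, socket yaw, and force in the seat frame
    P,F=seat(CTR,PSI,np.radians(TH[k])); Rt=q2R(s["tcp_rot"]); m=F.T@(np.array(s["position"])+Rt@OFF-P)
    x=F.T@Rt[:,0]; return np.round(m,2),round(np.degrees(np.arctan2(x[1],x[0])),1),np.round(F.T@s["contact_force"],2),np.round(F.T@s["ft_torque"],3)
E
python3 - <<'E'
from plan import *
save([453,-269,232.7],np.array([[0,1,0],[1,0,0],[0,0,-1.]]))
p,Rm=load()
for h in [50,18]:
    pt,Rt=target("L",h,154.1); print(h,np.round(pt,1),delta(p,Rm,pt,Rt))
E
```

```text
50 [584.1 105.5 328.1] ([-19.08, 13.63, 56.34], [0.1311, 0.3745, 0.0954])
18 [582.6  93.4 298.5] ([-19.08, 13.63, 56.34], [0.1296, 0.3624, 0.0658])
```

Call:
step_arm --commands '[[[0, 0, 0], [0, 0, 0.04], 1], [[-2, 1.4, 6], [0.005, 0.005, 0.08], 1], [[-4, 2.8, 12], [0.02, 0.02, 0.115], 1], [[-6, 4.3, 18], [0.035, 0.05, 0.135], 1], [[-8, 5.7, 24], [0.05, 0.085, 0.14], 1], [[-10, 7.1, 30], [0.065, 0.12, 0.14], 1], [[-12, 8.5, 36], [0.08, 0.155, 0.14], 1], [[-14, 9.9, 42], [0.095, 0.19, 0.14], 1], [[-16, 11.3, 48], [0.11, 0.225, 0.14], 1], [[-19.1, 13.6, 54], [0.12, 0.26, 0.14], 1], [[-19.1, 13.6, 56.3], [0.13, 0.295, 0.14], 1], [[-19.1, 13.6, 56.3], [0.131, 0.33, 0.14], 1], [[-19.1, 13.6, 56.3], [0.131, 0.36, 0.13], 1], [[-19.1, 13.6, 56.3], [0.1311, 0.3745, 0.11], 1], [[-19.1, 13.6, 56.3], [0.1311, 0.3745, 0.0954], 1], [[-19.1, 13.6, 56.3], [0.1311, 0.3745, 0.0954], 1], [[-19.1, 13.6, 56.3], [0.1311, 0.3745, 0.0954], 1], [[-19.1, 13.6, 56.3], [0.1311, 0.3745, 0.0954], 1]]'

```text
time_s: 8.5
position: [584.1, 104.3, 328.0]
tcp_rot: [0.032, 0.279, 0.94, -0.193]
contact_force: [0.3, -0.3, -1.3]
finger_gap: 0.2
```

Run:
```python
from bench import env
from plan import *
applied([-19.1,13.6,56.3],[.1311,.3745,.0954])
s,w=shot(env,"w8",3,(140,100,390,284))
print(mouth(s,"L"))
p,Rm=load()
for h in [16,13,10]:
    pt,Rt=target("L",h,154.1); print(h,delta(p,Rm,pt,Rt))
```

```text
8.5 [584.1 104.3 328. ] q [-0.69  0.48  0.37  1.51  0.18  1.36  0.6 ] F [ 0.29 -0.26 -1.27] M [ 0.432 -0.056 -0.01 ] gap 0.2
(array([ 0.19, -1.18, 49.49]), np.float64(154.0), array([ 0.32,  0.28, -1.26]), array([ 0.436,  0.001, -0.01 ]))
16 ([0.01, 0.04, 0.03], [-0.0016, -0.0129, -0.0314])
13 ([0.01, 0.04, 0.03], [-0.0018, -0.014, -0.0342])
10 ([0.01, 0.04, 0.03], [-0.0019, -0.0151, -0.037])
```

View pics/w8.png

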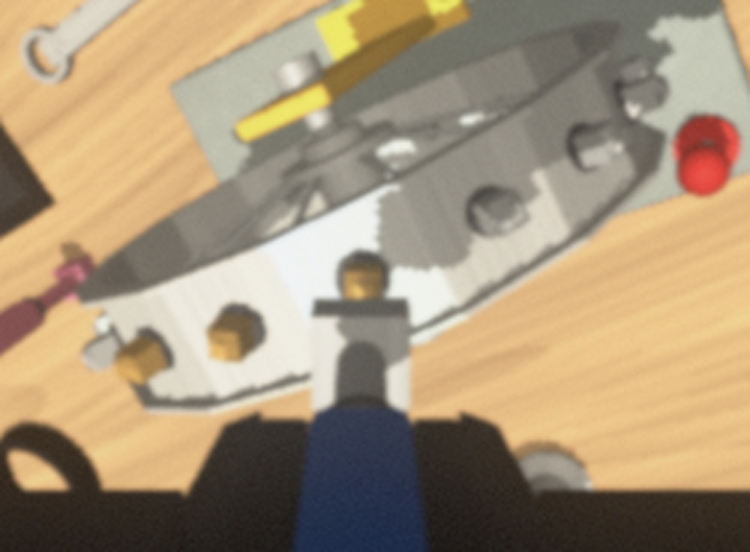

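Call:
step_arm --commands '[[[0, 0, 0], [-0.001, -0.0076, -0.0185], 1], [[0, 0, 0], [-0.0014, -0.0112, -0.0275], 1], [[0, 0, 0], [-0.0016, -0.0129, -0.0314], 1], [[0, 0, 0], [-0.0017, -0.0133, -0.0325], 1], [[0, 0, 0], [-0.0018, -0.0137, -0.0333], 1], [[0, 0, 0], [-0.0018, -0.014, -0.0342], 1], [[0, 0, 0], [-0.0018, -0.014, -0.0342], 1], [[0, 0, 0], [-0.0018, -0.014, -0.0342], 1]]'

```text
time_s: 9.22
position: [582.5, 91.7, 294.3]
tcp_rot: [0.033, 0.278, 0.941, -0.192]
contact_force: [-0.5, 0.5, -1.1]
finger_gap: 0.204
```

Run:
```python
from bench import env
from plan import *
applied([0,0,0],[-.0018,-.014,-.0342])
s=env.sense(); print(mouth(s,"L"),s["contact_force"],s["time_s"])
p,Rm=load()
for h in [11,9,7,5.5]:
    pt,Rt=target("L",h,154.1); print(h,delta(p,Rm,pt,Rt))
```

```text
(array([ 0.21,  0.1 , 13.5 ]), np.float64(154.1), array([-0.58,  0.81, -0.9 ]), array([ 0.47 ,  0.032, -0.034])) [-0.53123194  0.46618324 -1.14318724] 9.2167
11 ([0.01, 0.04, 0.03], [-0.0, -0.0008, -0.0019])
9 ([0.01, 0.04, 0.03], [-0.0001, -0.0015, -0.0037])
7 ([0.01, 0.04, 0.03], [-0.0002, -0.0023, -0.0056])
5.5 ([0.01, 0.04, 0.03], [-0.0003, -0.0029, -0.0069])
```

Call:
step_arm --commands '[[[0, 0, 0], [0, -0.0004, -0.001], 1], [[0, 0, 0], [0, -0.0008, -0.0019], 1], [[0, 0, 0], [-0.0001, -0.0012, -0.0028], 1], [[0, 0, 0], [-0.0001, -0.0015, -0.0037], 1], [[0, 0, 0], [-0.0001, -0.0015, -0.0037], 1]]'

```text
time_s: 9.63
position: [582.1, 89.8, 290.0]
tcp_rot: [0.032, 0.278, 0.941, -0.193]
contact_force: [1.2, -0.5, -1.4]
finger_gap: 0.205
```

Run:
```python
from bench import env
from plan import *
applied([0,0,0],[-.0001,-.0015,-.0037])
s=env.sense(); print(mouth(s,"L"),s["contact_force"],s["time_s"])
p,Rm=load()
for h in [8,7,6,5.5]:
    pt,Rt=target("L",h,154.1); print(h,delta(p,Rm,pt,Rt))
```

```text
(array([-0.07, -0.11,  8.74]), np.float64(154.1), array([ 1.26,  0.25, -1.46]), array([ 0.515,  0.016, -0.01 ])) [ 1.21231556 -0.47565933 -1.44696162] 9.6333
8 ([0.01, 0.04, 0.03], [-0.0001, -0.0004, -0.0009])
7 ([0.01, 0.04, 0.03], [-0.0001, -0.0008, -0.0019])
6 ([0.01, 0.04, 0.03], [-0.0002, -0.0012, -0.0028])
5.5 ([0.01, 0.04, 0.03], [-0.0002, -0.0014, -0.0032])
```

Call:
step_arm --commands '[[[0, 0, 0], [-0.0001, -0.0004, -0.0009], 1], [[0, 0, 0], [-0.0001, -0.0008, -0.0019], 1], [[0, 0, 0], [-0.0002, -0.0011, -0.0025], 1], [[0, 0, 0], [-0.0002, -0.0011, -0.0025], 1], [[0, 0, 0], [-0.0002, -0.0011, -0.0025], 1]]'

```text
time_s: 10.05
position: [581.9, 88.8, 287.7]
tcp_rot: [0.032, 0.278, 0.941, -0.192]
contact_force: [-0.3, 0.6, -1.5]
finger_gap: 0.199
```

Run:
```python
from bench import env
from plan import *
applied([0,0,0],[-.0002,-.0011,-.0025])
s,w=shot(env,"w9",3,(140,100,390,284)); print(mouth(s,"L"))
p,Rm=load()
for a in [6,0,-45,-90,-100]:
    pt,Rt=target("L",6.3,154.1+a); print(a,delta(p,Rm,pt,Rt))
```

```text
10.05 [581.9  88.8 287.7] q [-0.67  0.5   0.37  1.58  0.18  1.27  0.6 ] F [-0.34  0.55 -1.5 ] M [ 0.475  0.009 -0.048] gap 0.199
(array([-0.04, -0.16,  6.2 ]), np.float64(154.1), array([-0.4 ,  1.04, -1.19]), array([ 0.47 ,  0.08 , -0.019]))
6 ([0.28, 2.32, 5.57], [0.0001, 0.0001, -0.0])
0 ([0.01, 0.04, 0.03], [0.0, 0.0001, -0.0])
-45 ([-2.08, -17.05, -41.54], [-0.0007, -0.0004, 0.0002])
-90 ([-4.17, -34.15, -83.12], [-0.0015, -0.0002, 0.0002])
-100 ([-4.63, -37.95, -92.35], [-0.0016, -0.0001, 0.0002])
```

View pics/w9.png

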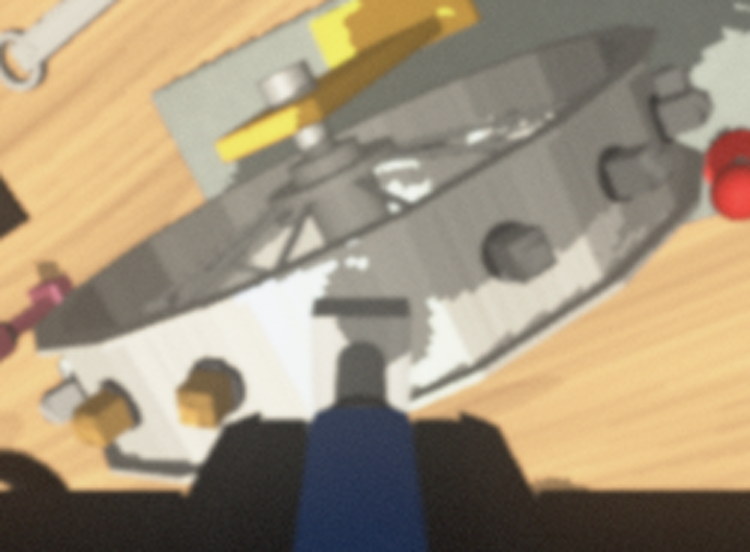

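Call:
step_arm --commands '[[[-0.3, -2.5, -6.2], [-0.0001, -0.0001, 0], 1], [[-0.6, -5.1, -12.3], [-0.0002, -0.0001, 0], 1], [[-0.9, -7.6, -18.5], [-0.0003, -0.0002, 0], 1], [[-1.2, -10.1, -24.6], [-0.0004, -0.0002, 0.0001], 1], [[-1.5, -12.7, -30.8], [-0.0005, -0.0003, 0.0001], 1], [[-1.9, -15.2, -36.9], [-0.0006, -0.0003, 0.0001], 1], [[-2.2, -17.7, -43.1], [-0.0007, -0.0004, 0.0002], 1], [[-2.5, -20.2, -49.2], [-0.0008, -0.0004, 0.0002], 1], [[-2.8, -22.8, -55.4], [-0.001, -0.0004, 0.0002], 1], [[-3.1, -25.3, -61.6], [-0.0011, -0.0003, 0.0002], 1], [[-3.4, -27.8, -67.7], [-0.0012, -0.0003, 0.0002], 1], [[-3.7, -30.4, -73.9], [-0.0013, -0.0003, 0.0002], 1], [[-4.0, -32.9, -80], [-0.0014, -0.0002, 0.0002], 1], [[-4.3, -35.4, -86.2], [-0.0015, -0.0002, 0.0002], 1], [[-4.63, -37.95, -92.35], [-0.0016, -0.0001, 0.0002], 1], [[-4.63, -37.95, -92.35], [-0.0016, -0.0001, 0.0002], 1], [[-4.63, -37.95, -92.35], [-0.0016, -0.0001, 0.0002], 1]]'

```text
time_s: 11.52
position: [581.6, 89.2, 287.8]
tcp_rot: [0.169, 0.899, 0.393, -0.098]
contact_force: [6.8, -1.1, -6.2]
finger_gap: 0.196
```

Run:
```python
from bench import env
from plan import *
applied([-4.63,-37.95,-92.35],[-.0016,-.0001,.0002])
s=env.sense(); print(mouth(s,"L"),s["time_s"],np.round(s["qpos"],2))
p,Rm=load()
for h,a in [(6.2,-90),(25,-90),(50,-90)]:
    pt,Rt=target("L",h,154.1+a); print(h,a,delta(p,Rm,pt,Rt))
```

```text
(array([1.41, 0.56, 6.49]), np.float64(54.2), array([ 6.9 ,  2.11, -5.79]), array([ 0.899, -1.409,  0.058])) 11.5167 [-0.94  0.59  0.79  1.6  -0.04  1.24 -0.95]
6.2 -90 ([0.47, 3.8, 9.23], [0.0001, -0.0002, -0.0001])
25 -90 ([0.47, 3.8, 9.23], [0.001, 0.007, 0.0173])
50 -90 ([0.47, 3.8, 9.23], [0.0022, 0.0165, 0.0404])
```

Call:
step_arm --commands '[[[0.2, 1.9, 4.6], [0.0001, -0.0001, 0], 1], [[0.47, 3.8, 9.23], [0.0001, -0.0002, -0.0001], 1], [[0.47, 3.8, 9.23], [0.0001, -0.0002, -0.0001], 1], [[0.47, 3.8, 9.23], [0.0001, -0.0002, -0.0001], 1]]'

```text
time_s: 11.85
position: [581.2, 89.1, 288.1]
tcp_rot: [0.159, 0.862, 0.468, -0.112]
contact_force: [2.7, 1.2, -2.0]
finger_gap: 0.202
```

Run:
```python
from bench import env
from plan import *
applied([.47,3.8,9.23],[.0001,-.0002,-.0001])
s,w=shot(env,"w10",3,(140,100,390,284)); print(mouth(s,"L"))
P=np.array(s["position"]);Rt=q2R(s["tcp_rot"])
for z in [49.5,63.5]:
  for c in [(11,11),(11,-11)]: print(z,c,np.round(3*(proj(w,P+Rt@np.array([c[0]+1.1,c[1],z+1]))-[140,100])))
p,Rm=load()
for h,a in [(6.2,-90),(25,-90),(50,-90)]:
    pt,Rt=target("L",h,154.1+a); print(h,a,delta(p,Rm,pt,Rt))
```

```text
11.85 [581.2  89.1 288.1] q [-0.91  0.58  0.74  1.59 -0.01  1.24 -0.8 ] F [ 2.71  1.2  -1.97] M [ 0.863 -0.836  0.374] gap 0.202
(array([0.72, 0.47, 6.68]), np.float64(64.0), array([ 2.54,  2.16, -1.24]), array([ 0.958, -0.813,  0.068]))
49.5 (11, 11) [416. 310.]
49.5 (11, -11) [314. 310.]
63.5 (11, 11) [412. 292.]
63.5 (11, -11) [317. 292.]
6.2 -90 ([-0.0, -0.0, 0.0], [0.0, 0.0, -0.0])
25 -90 ([-0.0, -0.0, 0.0], [0.0009, 0.0072, 0.0174])
50 -90 ([-0.0, -0.0, 0.0], [0.0021, 0.0167, 0.0405])
```

View pics/w10.png

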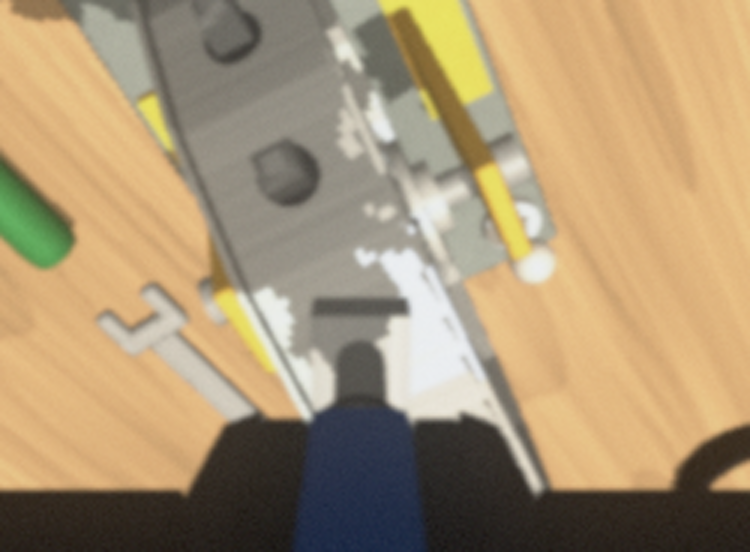

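Call:
step_arm --commands '[[[0, 0, 0], [0.0003, 0.0022, 0.0054], 1], [[0, 0, 0], [0.0009, 0.0072, 0.0174], 1], [[0, 0, 0], [0.0021, 0.0167, 0.0405], 1], [[0, 0, 0], [0.0021, 0.0167, 0.0405], 1], [[0, 0, 0], [0.0021, 0.0167, 0.0405], 1]]'

```text
time_s: 12.32
position: [582.6, 105.4, 328.8]
tcp_rot: [0.159, 0.862, 0.468, -0.113]
contact_force: [-1.3, -0.2, -1.4]
finger_gap: 0.202
```

```bash
sed -i 's/OFF=np.array(\[1.1,0,64.6\])/OFF=np.array([0.5,-0.3,64.6])/' plan.py
python3 - <<'E'
from bench import env
from plan import *
applied([0,0,0],[.0021,.0167,.0405])
s,w=shot(env,"w11",4,(180,100,360,240)); print(mouth(s,"L"))
E
```

```text
12.32 [582.6 105.4 328.8] q [-0.93  0.55  0.75  1.53  0.    1.34 -0.81] F [-1.29 -0.23 -1.4 ] M [ 0.476  0.048 -0.05 ] gap 0.202
(array([-0.53, -0.47, 50.55]), np.float64(64.0), array([-1.25,  0.18, -1.44]), array([ 0.467,  0.117, -0.006]))
```

View pics/w11.png

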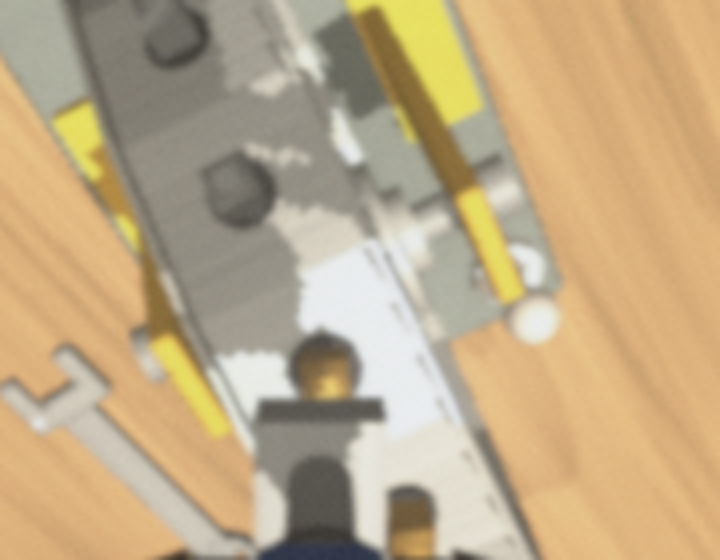

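Call:
step_arm --commands '[[[0, 0, 0], [0.0015, 0.012, 0.028], 1], [[0, 0, 0], [0.003, 0.023, 0.055], 1], [[0, 0, 0], [0.003, 0.023, 0.055], 1], [[0, 0, 0], [0.003, 0.023, 0.055], 1], [[0, 0, 0], [0.003, 0.023, 0.055], 1]]'

```text
time_s: 12.78
position: [584.7, 127.4, 381.8]
tcp_rot: [0.159, 0.862, 0.468, -0.115]
contact_force: [-0.8, 0.1, -1.2]
finger_gap: 0.203
```

Run:
```python
from bench import env
from plan import *
applied([0,0,0],[.003,.023,.055])
s,w=shot(env,"w12",4,(180,100,360,240))
def ana(n,k):
    P,F=seat(CTR,PSI,np.radians(TH[k])); px=proj(w,P+12*F[:,2])
    for a,cc in brass(n):
        if np.linalg.norm(cc.mean(0)-px)<25:
            q=to_plane(w,cc,P,F,12)[:,:2].astype(np.float32); c,sz,ang=cv2.minAreaRect(q.reshape(-1,1,2)); print(k,np.round(px),np.round(c,1),np.round(sz,1),(ang+45)%90-45)
ana("w12","L")
p,Rm=load()
for h in [60,50,16,13,9,6.3]:
    pt,Rt=target("M",h,155.1); print(h,delta(p,Rm,pt,Rt))
```

```text
12.78 [584.7 127.4 381.8] q [-0.95  0.53  0.76  1.42  0.01  1.47 -0.82] F [-0.76  0.09 -1.22] M [ 0.426  0.067 -0.024] gap 0.203
60 ([19.58, 15.57, 89.73], [-0.0121, -0.1056, -0.0287])
50 ([19.58, 15.57, 89.73], [-0.0121, -0.1056, -0.0387])
16 ([19.58, 15.57, 89.73], [-0.0121, -0.1056, -0.0727])
13 ([19.58, 15.57, 89.73], [-0.0121, -0.1056, -0.0757])
9 ([19.58, 15.57, 89.73], [-0.0121, -0.1056, -0.0797])
6.3 ([19.58, 15.57, 89.73], [-0.0121, -0.1056, -0.0824])
```

View pics/w12.png

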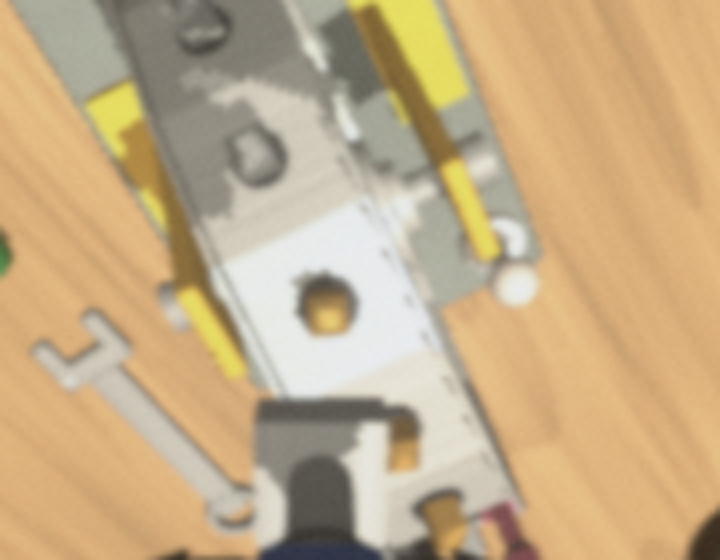

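```bash
cat >> plan.py <<'E'
def ana(n,ks):
    w,s=pickle.load(open(f"pics/{n}.pkl","rb"))
    im=cv2.resize(cv2.imread(f"pics/{n}_raw.png"),None,fx=4,fy=4,interpolation=cv2.INTER_CUBIC)
    hsv=cv2.cvtColor(im,cv2.COLOR_BGR2HSV); m=cv2.inRange(hsv,(8,105,50),(24,255,255)); m=cv2.morphologyEx(m,cv2.MORPH_OPEN,np.ones((5,5)))
    cs,_=cv2.findContours(m,cv2.RETR_EXTERNAL,cv2.CHAIN_APPROX_NONE)
    for k in ks:
        P,F=seat(CTR,PSI,np.radians(TH[k])); px=proj(w,P+12*F[:,2])
        for c in cs:
            cc=(c[:,0]+.5)/4-.5; a=cv2.contourArea(c)/16
            if a>50 and np.linalg.norm(cc.mean(0)-px)<12:
                q=to_plane(w,cc,P,F,12)[:,:2].astype(np.float32); r,sz,ang=cv2.minAreaRect(q.reshape(-1,1,2))
                print(k,"px",np.round(px),"area",a,"c",np.round(r,1),"sz",np.round(sz,1),"ang",round((ang+45)%90-45,1))
E
python3 -c "
from plan import *
ana('w12','L')"
```

```text
L px [262. 179.] area 74.75 c [0.3 1.3] sz [9.5 9.1] ang -20.6
```

Run:
```python
from plan import *
p,Rm=load()
P,F=seat(CTR,PSI,np.radians(22.5))
_,Rt=target("M",50,155.1)
cam=P+F[:,2]*195; pt=cam-Rt@np.array([76.8,.5,-145.6])
print(p,pt,delta(p,Rm,pt,Rt))
# from view to M standoff
for h in [50]:
    pm,_=target("M",h,155.1); print(np.round((pm-pt)/1000,4),pm)
```

```text
[585.6 128.3 383.3] [651.82802003  95.64074048 256.56385975] ([19.58, 15.57, 89.73], [0.0662, -0.0327, -0.1267])
[-0.0783 -0.073   0.088 ] [573.48301734  22.69047234 344.6       ]
```

Call:
step_arm --commands '[[[1.5, 1.2, 6.7], [0.01, -0.005, 0], 1], [[2.9, 2.3, 13.4], [0.02, -0.01, 0], 1], [[4.4, 3.5, 20.1], [0.03, -0.015, 0], 1], [[5.8, 4.6, 26.8], [0.04, -0.02, 0], 1], [[7.3, 5.8, 33.5], [0.05, -0.025, 0], 1], [[8.8, 7.0, 40.2], [0.066, -0.03, 0], 1], [[10.2, 8.1, 46.9], [0.0662, -0.0327, -0.01], 1], [[11.7, 9.3, 53.6], [0.0662, -0.0327, -0.025], 1], [[13.1, 10.4, 60.3], [0.0662, -0.0327, -0.04], 1], [[14.6, 11.6, 67], [0.0662, -0.0327, -0.055], 1], [[16.1, 12.8, 73.7], [0.0662, -0.0327, -0.07], 1], [[17.5, 13.9, 80.4], [0.0662, -0.0327, -0.09], 1], [[19.0, 15.1, 87], [0.0662, -0.0327, -0.11], 1], [[19.58, 15.57, 89.73], [0.0662, -0.0327, -0.1267], 1], [[19.58, 15.57, 89.73], [0.0662, -0.0327, -0.1267], 1], [[19.58, 15.57, 89.73], [0.0662, -0.0327, -0.1267], 1], [[19.58, 15.57, 89.73], [0.0662, -0.0327, -0.1267], 1]]'

```text
time_s: 14.25
position: [651.8, 95.5, 257.0]
tcp_rot: [0.0, 0.276, 0.961, -0.0]
contact_force: [0.7, 0.4, -0.7]
finger_gap: 0.198
```

Run:
```python
from bench import env
from plan import *
applied([19.58,15.57,89.73],[.0662,-.0327,-.1267])
s,w=shot(env,"w13",4,(80,20,280,160)); 
ana("w13","LM")
```

```text
14.25 [651.8  95.5 257. ] q [-0.4   0.54  0.28  1.51 -0.16  1.11  0.92] F [ 0.7   0.35 -0.71] M [-0.03  -0.014  0.017] gap 0.198
L px [142. 158.] area 325.1875 c [-0.2  0.1] sz [9.9 9.7] ang -21.8
M px [ 63. 197.] area 320.84375 c [-0.6  1.2] sz [10.2 10.3] ang -23.2
```

View pics/w13.png

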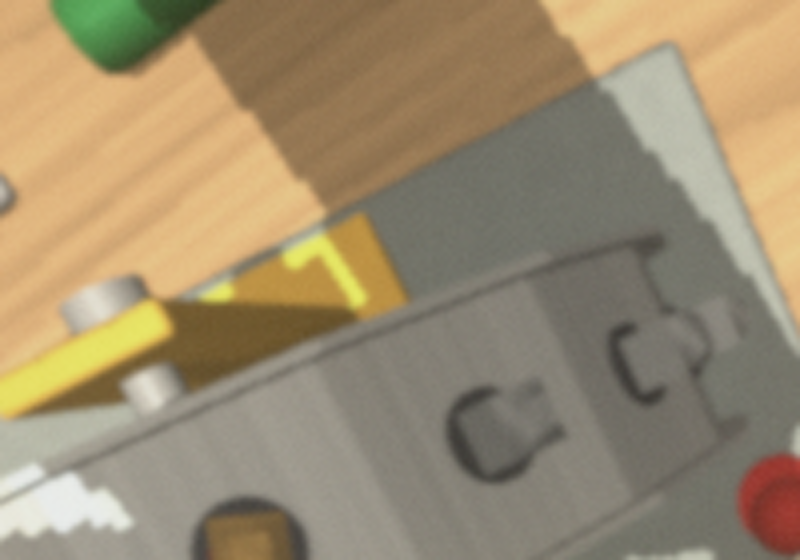

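Call:
step_arm --commands '[[[0, 0, 0], [0, -0.005, 0.04], 1], [[0, 0, 0], [-0.005, -0.015, 0.08], 1], [[0, 0, 0], [-0.025, -0.03, 0.1], 1], [[0, 0, 0], [-0.05, -0.05, 0.1], 1], [[0, 0, 0], [-0.0783, -0.073, 0.095], 1], [[0, 0, 0], [-0.0783, -0.073, 0.07], 1], [[0, 0, 0], [-0.0783, -0.073, 0.0565], 1], [[0, 0, 0], [-0.0783, -0.073, 0.0565], 1], [[0, 0, 0], [-0.0783, -0.073, 0.0565], 1]]'

```text
time_s: 15.05
position: [573.5, 23.1, 313.9]
tcp_rot: [0.0, 0.275, 0.962, 0.0]
contact_force: [1.0, 0.4, 0.0]
finger_gap: 0.202
```

Run:
```python
from bench import env
from plan import *
applied([0,0,0],[-.0783,-.073,.0565])
s=env.sense(); print(mouth(s,"M"),s["time_s"],np.round(s["qpos"],2))
p,Rm=load()
for h in [16,13,9,6.3]:
    pt,Rt=target("M",h,155.5); print(h,delta(p,Rm,pt,Rt))
```

```text
(array([ 0.06,  0.4 , 19.34]), np.float64(155.1), array([0.95, 0.47, 0.  ]), array([ 0.026, -0.038, -0.014])) 15.05 [-0.36  0.34  0.31  1.67 -0.11  1.14  1.  ]
16 ([-0.0, 0.0, 0.4], [-0.0, 0.0001, -0.0025])
13 ([-0.0, 0.0, 0.4], [-0.0, 0.0001, -0.0055])
9 ([-0.0, 0.0, 0.4], [-0.0, 0.0001, -0.0095])
6.3 ([-0.0, 0.0, 0.4], [-0.0, 0.0001, -0.0122])
```

Call:
step_arm --commands '[[[0, 0, 0.4], [0, 0, -0.0025], 1], [[0, 0, 0.4], [0, 0, -0.004], 1], [[0, 0, 0.4], [0, 0, -0.0055], 1], [[0, 0, 0.4], [0, 0, -0.007], 1], [[0, 0, 0.4], [0, 0, -0.0082], 1], [[0, 0, 0.4], [0, 0, -0.0082], 1]]'

```text
time_s: 15.55
position: [573.4, 22.6, 304.7]
tcp_rot: [-0.0, 0.271, 0.962, -0.0]
contact_force: [-0.1, -0.3, -2.3]
finger_gap: 0.199
```

Run:
```python
from bench import env
from plan import *
applied([0,0,.4],[0,0,-.0082])
s=env.sense(); print(mouth(s,"M"),s["time_s"])
```

```text
(array([-0.08, -0.14, 10.09]), np.float64(155.5), array([-0.11, -0.27, -2.3 ]), array([-0.029, -0.011,  0.033])) 15.55
```

Slid on freely (10.1 < 13). On to 6.3.

Call:
step_arm --commands '[[[0, 0, 0], [0, 0, -0.0013], 1], [[0, 0, 0], [0, 0, -0.0026], 1], [[0, 0, 0], [0, 0, -0.004], 1], [[0, 0, 0], [0, 0, -0.004], 1], [[0, 0, 0], [0, 0, -0.004], 1]]'

```text
time_s: 15.97
position: [573.4, 22.6, 300.8]
tcp_rot: [-0.0, 0.271, 0.962, -0.0]
contact_force: [-0.4, -1.0, -1.6]
finger_gap: 0.205
```

Run:
```python
from bench import env
from plan import *
applied([0,0,0],[0,0,-.004])
s=env.sense(); print(mouth(s,"M"),s["time_s"])
p,Rm=load()
for a in [-63,-130]:
    pt,Rt=target("M",6.3,155.5+a); print(a,delta(p,Rm,pt,Rt))
```

```text
(array([-0.07, -0.12,  6.22]), np.float64(155.5), array([-0.3 , -1.04, -1.58]), array([-0.006,  0.056, -0.032])) 15.9667
-63 ([-0.0, 0.0, -63.0], [-0.0003, -0.0004, -0.0])
-130 ([0.0, 0.0, -130.0], [-0.001, -0.0003, -0.0])
```

Call:
step_arm --commands '[[[0, 0, -6.5], [0, 0, 0], 1], [[0, 0, -13], [0, -0.0001, 0], 1], [[0, 0, -19.5], [0, -0.0001, 0], 1], [[0, 0, -26], [-0.0001, -0.0002, 0], 1], [[0, 0, -32.5], [-0.0001, -0.0002, 0], 1], [[0, 0, -39], [-0.0001, -0.0003, 0], 1], [[0, 0, -45.5], [-0.0002, -0.0003, 0], 1], [[0, 0, -52], [-0.0002, -0.0004, 0], 1], [[0, 0, -58.5], [-0.0003, -0.0004, 0], 1], [[0, 0, -65], [-0.0003, -0.0004, 0], 1], [[0, 0, -71.5], [-0.0004, -0.0004, 0], 1], [[0, 0, -78], [-0.0005, -0.0004, 0], 1], [[0, 0, -84.5], [-0.0006, -0.0004, 0], 1], [[0, 0, -91], [-0.0006, -0.0004, 0], 1], [[0, 0, -97.5], [-0.0007, -0.0004, 0], 1], [[0, 0, -104], [-0.0008, -0.0004, 0], 1], [[0, 0, -110.5], [-0.0009, -0.0003, 0], 1], [[0, 0, -117], [-0.0009, -0.0003, 0], 1], [[0, 0, -123.5], [-0.001, -0.0003, 0], 1], [[0, 0, -130], [-0.001, -0.0003, 0], 1]]'

```text
time_s: 17.63
position: [573.8, 22.2, 301.1]
tcp_rot: [0.001, 0.987, 0.158, 0.002]
contact_force: [4.0, -1.0, -5.3]
finger_gap: 0.202
```

Run:
```python
from bench import env
from plan import *
applied([0,0,-130],[-.001,-.0003,0])
s=env.sense(); print(mouth(s,"M"),s["time_s"],np.round(s["qpos"],2))
p,Rm=load()
for a in [-160,-193]:
    pt,Rt=target("M",6.3,155.5+a); print(a,delta(p,Rm,pt,Rt))
```

```text
(array([1.46, 0.11, 6.5 ]), np.float64(25.2), array([ 4.13, -0.53, -5.26]), array([-0.093, -1.09 , -0.057])) 17.6333 [-0.7   0.42  0.79  1.71 -0.32  1.14 -1.07]
-160 ([0.0, 0.0, -30.0], [-0.0001, 0.0002, -0.0])
-193 ([0.0, -0.0, -63.0], [-0.0002, 0.0005, -0.0])
```

```bash
sed -i 's/OFF=np.array(\[0.5,-0.3,64.6\])/OFF=np.array([-0.5,-0.3,64.6])/; s/CTR=np.array(\[572.9,22.7\])/CTR=np.array([573.36,22.34])/' plan.py
python3 - <<'E'
from bench import env
from plan import *
s=env.sense(); print(mouth(s,"M"),s["time_s"])
p,Rm=load()
for a in [-130,-160,-193]:
    pt,Rt=target("M",6.3,155.5+a); print(a,delta(p,Rm,pt,Rt))
E
```

```text
(array([ 0.06, -0.01,  6.5 ]), np.float64(25.2), array([ 4.13, -0.53, -5.26]), array([-0.093, -1.09 , -0.057])) 17.6333
-130 ([0.0, 0.0, -0.0], [0.0014, -0.0001, -0.0])
-160 ([0.0, 0.0, -30.0], [0.0013, -0.0004, -0.0])
-193 ([0.0, -0.0, -63.0], [0.001, -0.0005, -0.0])
```

Call:
step_arm --commands '[[[0, 0, -3], [0.0014, -0.0001, 0], 1], [[0, 0, -9.5], [0.0014, -0.0002, 0], 1], [[0, 0, -16], [0.0013, -0.0003, 0], 1], [[0, 0, -22.5], [0.0013, -0.0004, 0], 1], [[0, 0, -29], [0.0013, -0.0004, 0], 1], [[0, 0, -35.5], [0.0012, -0.0004, 0], 1], [[0, 0, -42], [0.0012, -0.0005, 0], 1], [[0, 0, -48.5], [0.0011, -0.0005, 0], 1], [[0, 0, -55], [0.0011, -0.0005, 0], 1], [[0, 0, -60], [0.001, -0.0005, 0], 1], [[0, 0, -63], [0.001, -0.0005, 0], 1], [[0, 0, -63], [0.001, -0.0005, 0], 1], [[0, 0, -63], [0.001, -0.0005, 0], 1]]'

```text
time_s: 18.72
position: [574.0, 21.5, 301.0]
tcp_rot: [0.0, 0.926, -0.378, 0.001]
contact_force: [2.5, -2.0, -2.8]
finger_gap: 0.198
```

Run:
```python
from bench import env
from plan import *
applied([0,0,-63],[.001,-.0005,0])
s=env.sense(); print(mouth(s,"M"),s["time_s"],np.round(s["qpos"],2))
```

```text
(array([ 0.57, -0.27,  6.43]), np.float64(-37.4), array([ 2.68, -1.67, -2.82]), array([-0.324, -0.568,  0.012])) 18.7167 [-0.86  0.53  1.06  1.72 -0.49  1.19 -2.01]
```

Run:
```python
from plan import *
p,Rm=load()
P,F=seat(CTR,PSI,0)
_,Rt=target("M",50,163.6)
pt=P+F[:,2]*195-Rt@np.array([76.8,.5,-145.6])
print(p,pt,(pt-p)/1000,163.6+37.5)
```

```text
[573.5  21.8 300.9] [643.64498131  -8.61983531 279.4       ] [ 0.07014498 -0.03041984 -0.0215    ] 201.1
```

Call:
step_arm --commands '[[[0, 0, 6], [0, 0, 0], 1], [[0, 0, 12], [0, 0, 0], 1], [[0, 0, 12], [0, 0, 0.003], 1], [[0, 0, 12], [0, 0, 0.01], 1], [[0, 0, 12], [0, 0, 0.03], 1], [[0, 0, 15], [0, 0, 0.05], 1], [[0, 0, 22], [0.005, 0, 0.06], 1], [[0, 0, 29], [0.015, 0, 0.06], 1], [[0, 0, 36], [0.025, 0, 0.06], 1], [[0, 0, 43], [0.035, 0, 0.06], 1], [[0, 0, 50], [0.045, 0, 0.06], 1], [[0, 0, 57], [0.055, 0, 0.06], 1], [[0, 0, 64], [0.065, 0, 0.06], 1], [[0, 0, 71], [0.065, 0, 0.06], 1], [[0, 0, 78], [0.065, 0, 0.06], 1], [[0, 0, 85], [0.065, 0, 0.06], 1], [[0, 0, 92], [0.065, 0, 0.06], 1], [[0, 0, 99], [0.065, 0, 0.06], 1], [[0, 0, 106], [0.065, 0, 0.06], 1], [[0, 0, 110], [0.065, 0, 0.06], 1]]'

```text
time_s: 20.38
position: [638.1, 21.9, 361.4]
tcp_rot: [-0.0, 0.84, 0.543, -0.0]
contact_force: [0.5, -0.1, -0.8]
finger_gap: 0.2
```

Run:
```python
from bench import env
from plan import *
applied([0,0,110],[.065,0,.06])
p,Rm=load()
P,F=seat(CTR,PSI,0)
_,Rt=target("M",50,163.6)
pt=P+F[:,2]*195-Rt@np.array([76.8,.5,-145.6])
s=env.sense(); print(mouth(s,"M"),s["time_s"],delta(p,Rm,pt,Rt))
```

```text
(array([63.82,  7.12, 66.83]), np.float64(72.7), array([ 0.52, -0.08, -0.81]), array([-0.061,  0.087, -0.041])) 20.3833 ([-0.0, 0.0, 91.1], [0.0051, -0.0304, -0.0815])
```

Call:
step_arm --commands '[[[0, 0, 7], [0.005, -0.005, -0.005], 1], [[0, 0, 14], [0.005, -0.01, -0.01], 1], [[0, 0, 21], [0.005, -0.015, -0.015], 1], [[0, 0, 28], [0.005, -0.02, -0.02], 1], [[0, 0, 35], [0.005, -0.025, -0.03], 1], [[0, 0, 42], [0.005, -0.03, -0.04], 1], [[0, 0, 49], [0.005, -0.03, -0.05], 1], [[0, 0, 56], [0.005, -0.03, -0.06], 1], [[0, 0, 63], [0.005, -0.03, -0.07], 1], [[0, 0, 70], [0.005, -0.03, -0.08], 1], [[0, 0, 77], [0.005, -0.03, -0.08], 1], [[0, 0, 84], [0.005, -0.03, -0.08], 1], [[0, 0, 91], [0.005, -0.03, -0.08], 1], [[0, 0, 91], [0.005, -0.03, -0.08], 1], [[0, 0, 91], [0.005, -0.03, -0.08], 1], [[0, 0, 91], [0.005, -0.03, -0.08], 1]]'

```text
time_s: 21.72
position: [643.4, -8.2, 281.1]
tcp_rot: [-0.0, 0.206, 0.979, 0.0]
contact_force: [0.3, 0.1, -1.0]
finger_gap: 0.2
```

Run:
```python
from bench import env
from plan import *
applied([0,0,91],[.005,-.03,-.08])
s,w=shot(env,"w14",3,(130,20,390,200)); 
ana("w14","LMR")
p,Rm=load()
for h in [40,20,13,9,6.3]:
    pt,Rt=target("R",h,163.6); print(h,delta(p,Rm,pt,Rt))
```

```text
21.72 [643.4  -8.2 281.1] q [-0.22  0.49  0.23  1.52 -0.12  1.14  1.19] F [ 0.31  0.12 -1.  ] M [-0.012  0.036 -0.038] gap 0.2
40 ([22.33, -2.76, 0.09], [-0.0803, -0.0486, 0.0379])
20 ([22.33, -2.76, 0.09], [-0.0793, -0.041, 0.0194])
13 ([22.33, -2.76, 0.09], [-0.079, -0.0384, 0.013])
9 ([22.33, -2.76, 0.09], [-0.0788, -0.0369, 0.0093])
6.3 ([22.33, -2.76, 0.09], [-0.0787, -0.0358, 0.0068])
```

View pics/w14.png

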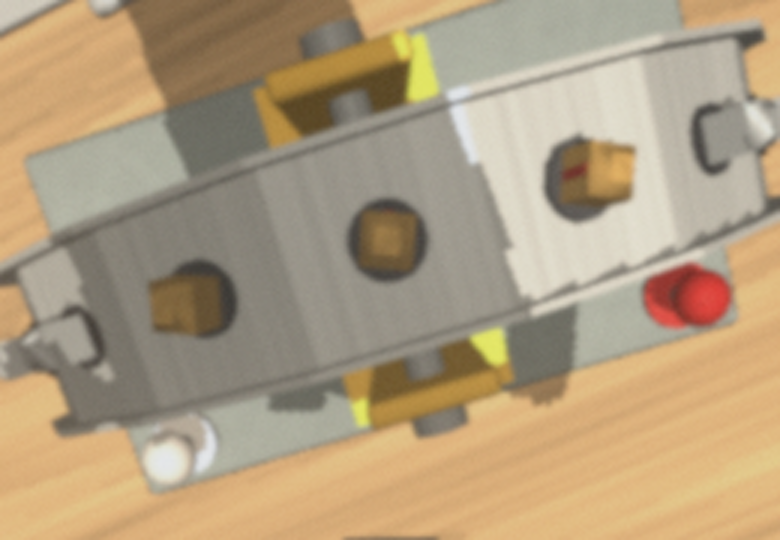

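Run:
```python
from plan import *
w,s=pickle.load(open("pics/w14.pkl","rb")); 
for k in "LMR":
    P,F=seat(CTR,PSI,np.radians(TH[k])); print(k,proj(w,P+12*F[:,2]))
im=cv2.imread("pics/w14_raw.png"); hsv=cv2.cvtColor(im,cv2.COLOR_BGR2HSV); print(hsv[95:105,255:263].reshape(-1,3).mean(0))
im=cv2.resize(im,None,fx=4,fy=4,interpolation=cv2.INTER_CUBIC);hsv=cv2.cvtColor(im,cv2.COLOR_BGR2HSV)
for lo in [(8,70,30),(8,90,40)]:
  m=cv2.inRange(hsv,lo,(26,255,255)); cs,_=cv2.findContours(m,cv2.RETR_EXTERNAL,cv2.CHAIN_APPROX_NONE)
  for c in cs:
    a=cv2.contourArea(c)/16
    if 100<a<1500:
        cc=(c[:,0]+.5)/4-.5
        print(lo,a,cc.mean(0))
        for k in "LMR":
            P,F=seat(CTR,PSI,np.radians(TH[k]))
            if np.linalg.norm(proj(w,P+12*F[:,2])-cc.mean(0))<12:
                q=to_plane(w,cc,P,F,12)[:,:2].astype(np.float32);r,sz,ang=cv2.minAreaRect(q.reshape(-1,1,2));print(k,r,sz,(ang+45)%90-45)
```

```text
L [333.14020666  77.49367813]
M [258.19292646 101.11082885]
R [186.33189098 123.73007849]
[ 18.025  132.9375 144.1375]
(8, 70, 30) 1250.15625 [ 27.21300774 269.20527079]
(8, 70, 30) 121.03125 [69.97062842 52.37773224]
(8, 90, 40) 627.15625 [324.85231092 319.90735294]
(8, 90, 40) 621.09375 [194.64270658 319.94919899]
(8, 90, 40) 1184.0 [ 26.87709205 269.97384937]
```

```bash
sed -i 's/RETR_EXTERNAL/RETR_LIST/' plan.py; python3 -c "
from plan import *
ana('w14','LMR')
print();ana('w2','LMR')"
```

```text
L px [333.  77.] area 389.65625 c [-0.7 -2.7] sz [15.1 11. ] ang -18.5
M px [258. 101.] area 297.03125 c [-0.8  0.5] sz [9.7 9.9] ang -21.8
M px [258. 101.] area 29809.40625 c [ 1.4 -2.2] sz [ 74.4 168. ] ang 0.8
R px [186. 124.] area 361.6875 c [-0.6  4. ] sz [15.3 10.9] ang -17.7

L px [347. 100.] area 547.875 c [-0.6 -3. ] sz [15.7 12.1] ang -26.2
M px [259. 100.] area 425.375 c [-0.5  0.4] sz [ 9.8 10.3] ang -24.6
M px [259. 100.] area 34119.0 c [0.1 0.5] sz [ 64.3 155.4] ang 0.6
R px [170. 100.] area 504.53125 c [-0.6  4.1] sz [15.5 11.1] ang -19.2
```

Call:
step_arm --commands '[[[0, 0, 0], [0, -0.005, 0.04], 1], [[6, -0.7, 0], [0, -0.02, 0.08], 1], [[12, -1.5, 0], [-0.02, -0.035, 0.1], 1], [[18, -2.2, 0], [-0.045, -0.0486, 0.1], 1], [[22.33, -2.76, 0.1], [-0.07, -0.0486, 0.09], 1], [[22.33, -2.76, 0.1], [-0.0803, -0.0486, 0.07], 1], [[22.33, -2.76, 0.1], [-0.0803, -0.0486, 0.0379], 1], [[22.33, -2.76, 0.1], [-0.0795, -0.043, 0.025], 1], [[22.33, -2.76, 0.1], [-0.0793, -0.041, 0.0194], 1], [[22.33, -2.76, 0.1], [-0.0793, -0.041, 0.0194], 1], [[22.33, -2.76, 0.1], [-0.0793, -0.041, 0.0194], 1]]'

```text
time_s: 22.68
position: [564.7, -49.1, 301.1]
tcp_rot: [-0.016, 0.199, 0.96, 0.194]
contact_force: [0.8, -0.1, -1.4]
finger_gap: 0.201
```

Run:
```python
from bench import env
from plan import *
applied([22.33,-2.76,.1],[-.0793,-.041,.0194])
s,w=shot(env,"w15",3,(140,100,390,284)); print(mouth(s,"R"))
p,Rm=load()
for h in [16,13,9,6.3]:
    pt,Rt=target("R",h,163.6); print(h,delta(p,Rm,pt,Rt))
```

```text
22.68 [564.7 -49.1 301.1] q [ 0.1   0.37  0.17  1.71 -0.49  1.17  1.64] F [ 0.84 -0.09 -1.38] M [-0.471  0.042 -0.023] gap 0.201
(array([ 0.59,  0.44, 20.63]), np.float64(163.6), array([ 0.84, -0.52, -1.28]), array([-0.472, -0.023, -0.016]))
16 ([-0.0, 0.0, -0.01], [0.0002, 0.0015, -0.0037])
13 ([-0.0, 0.0, -0.01], [0.0003, 0.0026, -0.0064])
9 ([-0.0, 0.0, -0.01], [0.0005, 0.0041, -0.0101])
6.3 ([-0.0, 0.0, -0.01], [0.0006, 0.0052, -0.0126])
```

View pics/w15.png

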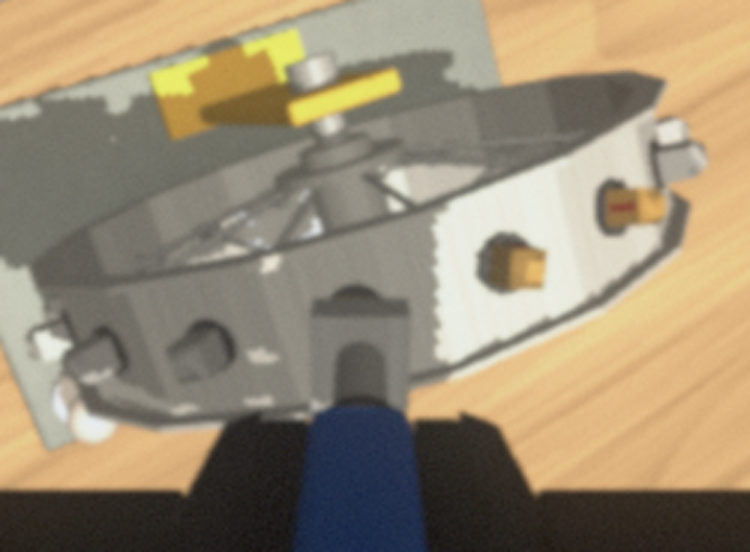

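Call:
step_arm --commands '[[[0, 0, 0], [0.0002, 0.0015, -0.0037], 1], [[0, 0, 0], [0.0002, 0.002, -0.005], 1], [[0, 0, 0], [0.0003, 0.0026, -0.0064], 1], [[0, 0, 0], [0.0003, 0.003, -0.0075], 1], [[0, 0, 0], [0.0004, 0.0036, -0.0088], 1], [[0, 0, 0], [0.0005, 0.0041, -0.0101], 1], [[0, 0, 0], [0.0005, 0.0041, -0.0101], 1]]'

```text
time_s: 23.32
position: [564.5, -45.0, 289.9]
tcp_rot: [-0.016, 0.199, 0.96, 0.194]
contact_force: [0.4, -0.1, -1.6]
finger_gap: 0.199
```

Run:
```python
from bench import env
from plan import *
applied([0,0,0],[.0005,.0041,-.0101])
s=env.sense(); print(mouth(s,"R"),s["time_s"])
p,Rm=load()
for h in [6.3]:
    pt,Rt=target("R",h,163.6); print(h,delta(p,Rm,pt,Rt))
```

```text
(array([-0.18, -0.02,  8.77]), np.float64(163.6), array([ 0.46, -0.69, -1.47]), array([-0.483, -0.006, -0.024])) 23.3167
6.3 ([-0.0, 0.0, -0.01], [0.0001, 0.0011, -0.0025])
```

Call:
step_arm --commands '[[[0, 0, 0], [0, 0.0004, -0.0009], 1], [[0, 0, 0], [0.0001, 0.0008, -0.0018], 1], [[0, 0, 0], [0.0001, 0.0011, -0.0025], 1], [[0, 0, 0], [0.0001, 0.0011, -0.0025], 1], [[0, 0, 0], [0.0001, 0.0011, -0.0025], 1]]'

```text
time_s: 23.73
position: [564.8, -44.0, 287.7]
tcp_rot: [-0.016, 0.199, 0.96, 0.194]
contact_force: [1.2, 0.6, -1.5]
finger_gap: 0.205
```

Run:
```python
from bench import env
from plan import *
applied([0,0,0],[.0001,.0011,-.0025])
s=env.sense(); print(mouth(s,"R"),s["time_s"])
p,Rm=load()
for i in range(1,17):
    a=-105*i/16
    pt,Rt=target("R",6.3,163.6+a); d=delta(p,Rm,pt,Rt); print([[round(v,1) for v in d[0]],d[1],1],end=", ")
```

```text
(array([-0.07, -0.  ,  6.29]), np.float64(163.6), array([ 1.07,  0.14, -1.65]), array([-0.487,  0.06 , -0.   ])) 23.7333
[[0.3, 2.5, -6.1], [0.0001, 0.0, -0.0], 1], [[0.6, 5.0, -12.1], [0.0001, 0.0, 0.0], 1], [[0.9, 7.5, -18.2], [0.0002, 0.0, 0.0], 1], [[1.2, 10.0, -24.3], [0.0003, 0.0001, 0.0], 1], [[1.5, 12.5, -30.3], [0.0003, 0.0001, 0.0], 1], [[1.8, 15.0, -36.4], [0.0004, 0.0001, 0.0], 1], [[2.1, 17.4, -42.5], [0.0005, 0.0001, 0.0], 1], [[2.5, 19.9, -48.5], [0.0005, 0.0, 0.0], 1], [[2.8, 22.4, -54.6], [0.0006, 0.0, 0.0], 1], [[3.1, 24.9, -60.6], [0.0006, -0.0, 0.0], 1], [[3.4, 27.4, -66.7], [0.0007, -0.0, 0.0], 1], [[3.7, 29.9, -72.8], [0.0008, -0.0001, -0.0], 1], [[4.0, 32.4, -78.8], [0.0008, -0.0001, -0.0], 1], [[4.3, 34.9, -84.9], [0.0008, -0.0002, -0.0], 1], [[4.6, 37.4, -91.0], [0.0009, -0.0002, -0.0001], 1], [[4.9, 39.9, -97.0], [0.0009, -0.0003, -0.0001], 1],
```

Call:
step_arm --commands '[[[0.3, 2.5, -6.1], [0.0001, 0, 0], 1], [[0.6, 5.0, -12.1], [0.0001, 0, 0], 1], [[0.9, 7.5, -18.2], [0.0002, 0, 0], 1], [[1.2, 10.0, -24.3], [0.0003, 0.0001, 0], 1], [[1.5, 12.5, -30.3], [0.0003, 0.0001, 0], 1], [[1.8, 15.0, -36.4], [0.0004, 0.0001, 0], 1], [[2.1, 17.4, -42.5], [0.0005, 0.0001, 0], 1], [[2.5, 19.9, -48.5], [0.0005, 0, 0], 1], [[2.8, 22.4, -54.6], [0.0006, 0, 0], 1], [[3.1, 24.9, -60.6], [0.0006, 0, 0], 1], [[3.4, 27.4, -66.7], [0.0007, 0, 0], 1], [[3.7, 29.9, -72.8], [0.0008, -0.0001, 0], 1], [[4.0, 32.4, -78.8], [0.0008, -0.0001, 0], 1], [[4.3, 34.9, -84.9], [0.0008, -0.0002, 0], 1], [[4.6, 37.4, -91.0], [0.0009, -0.0002, -0.0001], 1], [[4.9, 39.9, -97.0], [0.0009, -0.0003, -0.0001], 1], [[4.9, 39.9, -97.0], [0.0009, -0.0003, -0.0001], 1], [[4.9, 39.9, -97.0], [0.0009, -0.0003, -0.0001], 1]]'

```text
time_s: 25.23
position: [565.8, -44.3, 287.7]
tcp_rot: [-0.164, 0.882, 0.428, 0.106]
contact_force: [0.3, -0.6, -0.5]
finger_gap: 0.2
```

Run:
```python
from bench import env
from plan import *
applied([4.9,39.9,-97.0],[.0009,-.0003,-.0001])
s=env.sense(); print(mouth(s,"R"),s["time_s"],np.round(s["qpos"],2))
p,Rm=load()
for h,a in [(6.3,13),(9,13),(25,13),(50,13)]:
    pt,Rt=target("R",h,163.6-105+a); print(delta(p,Rm,pt,Rt))
```

```text
(array([0.15, 0.02, 6.43]), np.float64(58.8), array([ 0.42, -0.74, -0.26]), array([-0.528,  0.068, -0.027])) 25.2333 [-0.15  0.41  0.49  1.74 -0.63  1.2  -0.07]
([-0.62, -4.94, 12.0], [-0.0001, 0.0001, 0.0001])
([-0.62, -4.94, 12.0], [-0.0002, -0.0009, 0.0026])
([-0.62, -4.94, 12.0], [-0.0009, -0.007, 0.0173])
([-0.62, -4.94, 12.0], [-0.0021, -0.0165, 0.0404])
```

Call:
step_arm --commands '[[[-0.3, -2.5, 6], [0, 0, 0], 1], [[-0.62, -4.94, 12], [-0.0001, 0.0001, 0.0001], 1], [[-0.62, -4.94, 12], [-0.0001, 0.0001, 0.0001], 1], [[-0.62, -4.94, 12], [-0.0002, -0.0009, 0.0026], 1], [[-0.62, -4.94, 12], [-0.0009, -0.007, 0.0173], 1], [[-0.62, -4.94, 12], [-0.0021, -0.0165, 0.0404], 1], [[-0.62, -4.94, 12], [-0.0021, -0.0165, 0.0404], 1]]'

```text
time_s: 25.82
position: [565.2, -63.6, 331.9]
tcp_rot: [-0.148, 0.83, 0.523, 0.126]
contact_force: [0.8, -0.5, -0.5]
finger_gap: 0.202
```

Run:
```python
from bench import env
from plan import *
applied([-.62,-4.94,12],[-.0021,-.0165,.0404])
s=env.sense(); print(mouth(s,"R"),s["time_s"])
p,Rm=load()
P,F=seat(CTR,PSI,np.radians(-22.5))
_,Rt=target("M",50,163.6)
pt=P+F[:,2]*200-Rt@np.array([76.8,.5,-145.6]); print(p,pt,delta(p,Rm,pt,Rt))
```

```text
(array([ 2.33, -1.05, 54.59]), np.float64(71.5), array([ 0.87, -0.59, -0.29]), array([-0.566,  0.007, -0.032])) 25.8167
[563.6 -60.8 328. ] [ 629.42058082 -124.46828058  261.18325742] ([-19.49, -15.79, 90.71], [0.0658, -0.0637, -0.0668])
```

Call:
step_arm --commands '[[[-1.4, -1.1, 6.5], [0, -0.005, 0.02], 1], [[-2.8, -2.3, 13], [0.01, -0.01, 0.03], 1], [[-4.2, -3.4, 19.4], [0.02, -0.02, 0.03], 1], [[-5.6, -4.5, 25.9], [0.035, -0.03, 0.03], 1], [[-7, -5.6, 32.4], [0.05, -0.045, 0.03], 1], [[-8.4, -6.8, 38.9], [0.066, -0.064, 0.02], 1], [[-9.7, -7.9, 45.4], [0.066, -0.064, 0.01], 1], [[-11.1, -9, 51.8], [0.066, -0.064, 0], 1], [[-12.5, -10.2, 58.3], [0.066, -0.064, -0.01], 1], [[-13.9, -11.3, 64.8], [0.066, -0.064, -0.02], 1], [[-15.3, -12.4, 71.3], [0.066, -0.064, -0.035], 1], [[-16.7, -13.5, 77.8], [0.066, -0.064, -0.05], 1], [[-18.1, -14.7, 84.2], [0.066, -0.064, -0.06], 1], [[-19.49, -15.79, 90.71], [0.066, -0.064, -0.067], 1], [[-19.49, -15.79, 90.71], [0.066, -0.064, -0.067], 1], [[-19.49, -15.79, 90.71], [0.066, -0.064, -0.067], 1]]'

```text
time_s: 27.15
position: [629.2, -124.1, 260.6]
tcp_rot: [-0.001, 0.204, 0.979, 0.001]
contact_force: [0.0, -0.7, -1.2]
finger_gap: 0.198
```

Run:
```python
from bench import env
from plan import *
applied([-19.49,-15.79,90.71],[.066,-.064,-.067])
s,w=shot(env,"w16",3,(240,20,500,200)); 
ana("w16","LMR")
p,Rm=load(); print(p)
```

```text
27.15 [ 629.2 -124.1  260.6] q [-0.04  0.51  0.24  1.55 -0.13  1.1   1.39] F [ 0.02 -0.7  -1.17] M [0.046 0.018 0.029] gap 0.198
M px [499.  26.] area 796.65625 c [-0.6 -2.8] sz [15.7 11.5] ang -21.3
R px [395.  59.] area 458.84375 c [-0.7  0.1] sz [10.7 10. ] ang -16.4
[ 629.6 -124.8  261. ]
```

View pics/w16.png

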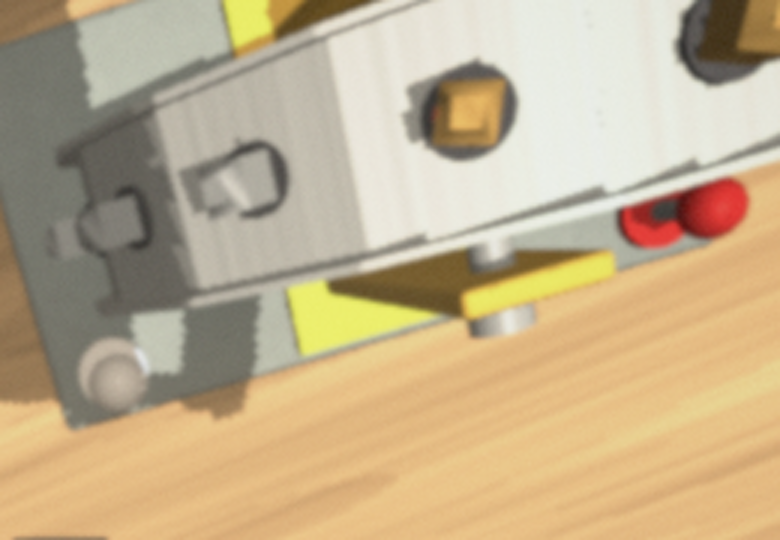

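Run:
```python
from plan import *
p,Rm=load()
print(delta(p,Rm,np.array([453,-269,232.7]),np.array([[0,1,0],[1,0,0],[0,0,-1.]])))
```

```text
([-0.0, 0.0, -66.6], [-0.1766, -0.1442, -0.0283])
```

Call:
step_arm --commands '[[[0, 0, -6.6], [-0.015, -0.02, 0], 1], [[0, 0, -13], [-0.03, -0.04, 0], 1], [[0, 0, -20], [-0.05, -0.055, 0], 1], [[0, 0, -27], [-0.07, -0.07, 0], 1], [[0, 0, -34], [-0.09, -0.085, 0], 1], [[0, 0, -41], [-0.11, -0.1, 0], 1], [[0, 0, -48], [-0.13, -0.115, 0], 1], [[0, 0, -55], [-0.15, -0.13, -0.01], 1], [[0, 0, -62], [-0.17, -0.14, -0.02], 1], [[0, 0, -66.6], [-0.1766, -0.1442, -0.0283], 1], [[0, 0, -66.6], [-0.1766, -0.1442, -0.0283], 1], [[0, 0, -66.6], [-0.1766, -0.1442, -0.0283], 1], [[0, 0, -66.6], [-0.1766, -0.1442, -0.0283], 1]]'

```text
time_s: 28.28
position: [454.5, -268.8, 233.6]
tcp_rot: [0.001, 0.706, 0.708, 0.001]
contact_force: [1.2, -1.0, -1.4]
finger_gap: 0.197
```

Run:
```python
from bench import env
from plan import *
applied([0,0,-66.6],[-.1766,-.1442,-.0283])
s,w=shot(env,"w17",3,(140,100,390,284)); print(load()[0],np.round(q2R(s["tcp_rot"]),3))
```

```text
28.28 [ 454.5 -268.8  233.6] q [ 0.02  0.37  0.54  1.89 -0.23  0.94  0.67] F [ 1.22 -0.96 -1.39] M [-0.024  0.046 -0.014] gap 0.197
[ 453.  -269.   232.7] [[-0.002  1.     0.002]
 [ 1.     0.002 -0.   ]
 [-0.     0.002 -1.   ]]
```

View pics/w17.png

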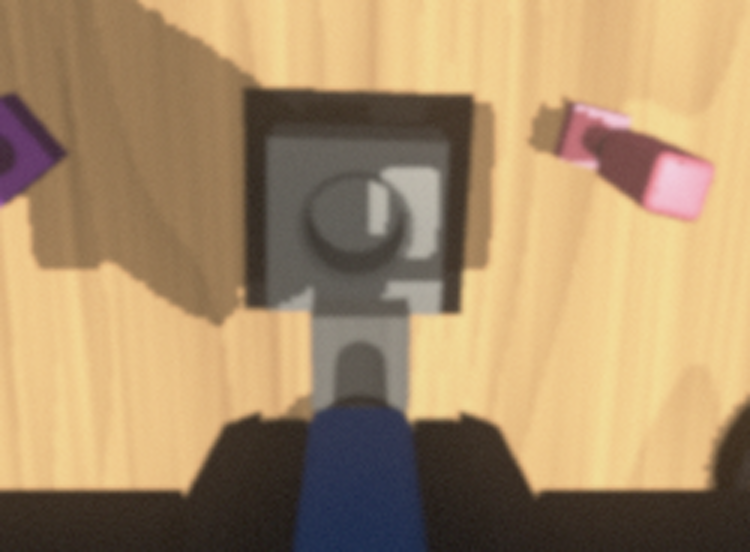

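Call:
step_arm --commands '[[[0, 0, 0], [0, -0.0003, -0.04], 1], [[0, 0, 0], [0, -0.0003, -0.08], 1], [[0, 0, 0], [0, -0.0003, -0.108], 1], [[0, 0, 0], [0, -0.0003, -0.108], 1], [[0, 0, 0], [0, -0.0003, -0.108], 1], [[0, 0, 0], [0, -0.0003, -0.12], 1], [[0, 0, 0], [0, -0.0003, -0.132], 1], [[0, 0, 0], [0, -0.0003, -0.144], 1], [[0, 0, 0], [0, -0.0003, -0.153], 1], [[0, 0, 0], [0, -0.0003, -0.157], 1], [[0, 0, 0], [0, -0.0003, -0.159], 1], [[0, 0, 0], [0, -0.0003, -0.159], 1], [[0, 0, 0], [0, -0.0003, -0.159], 1]]'

```text
time_s: 29.42
position: [453.1, -269.6, 73.9]
tcp_rot: [0.0, 0.707, 0.707, 0.0]
contact_force: [-0.3, 0.5, -0.8]
finger_gap: 0.198
```

Call:
step_arm --commands '[[[0, 0, 0], [0, 0, -0.001], 1], [[0, 0, 0], [0, 0, -0.0012], 1], [[0, 0, 0], [0, 0, -0.0012], 1], [[0, 0, 0], [0, 0, -0.0012], 0.7], [[0, 0, 0], [0, 0, -0.0012], 0.5], [[0, 0, 0], [0, 0, -0.0012], 0.3], [[0, 0, 0], [0, 0, -0.0012], 0.2], [[0, 0, 0], [0, 0, -0.0012], 0.2], [[0, 0, 0], [0, 0, -0.0012], 0.2], [[0, 0, 0], [0, 0, -0.0012], 0.2], [[0, 0, 0], [0, 0, -0.0012], 0.2]]'

```text
time_s: 30.33
position: [452.9, -269.3, 72.5]
tcp_rot: [0.0, 0.707, 0.707, -0.0]
contact_force: [0.6, -0.6, 0.5]
finger_gap: 0.784
```

Run:
```python
from bench import env
from plan import *
s,w=shot(env,"w18",1.5)
```

```text
30.33 [ 452.9 -269.3   72.5] q [ 0.14  0.62  0.41  1.99 -0.41  0.62  0.82] F [ 0.56 -0.56  0.54] M [-0.057  0.066 -0.032] gap 0.784
```

View pics/w18.png

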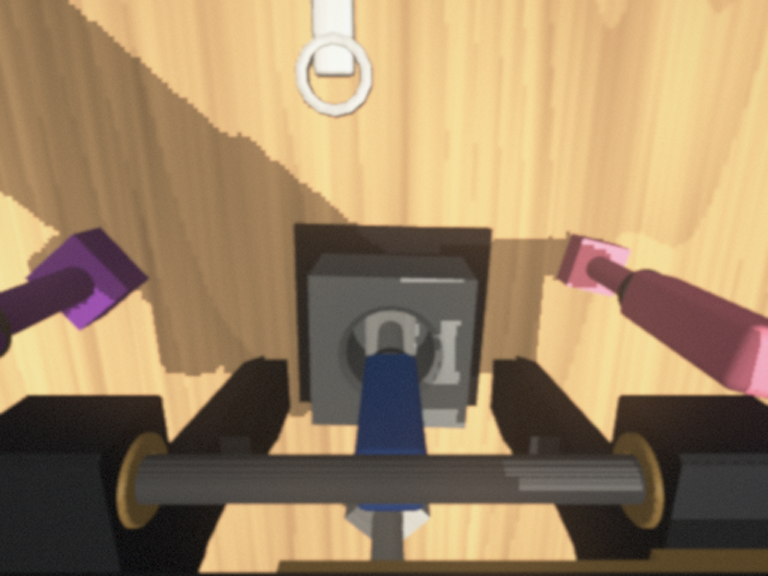

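Driver stands upright, fingers clear. Retreat straight up and check.

Call:
step_arm --commands '[[[0, 0, 0], [0, 0, 0.03], 0.2], [[0, 0, 0], [0, 0, 0.07], 0.1], [[0, 0, 0], [0, 0, 0.11], 0], [[0, 0, 0], [0, 0, 0.15], 0], [[0, 0, 0], [0, 0, 0.19], 0], [[0, 0, 0], [0, 0, 0.22], 0], [[0, 0, 0], [0, 0, 0.22], 0], [[0, 0, 0], [0, 0, 0.22], 0]]'

```text
time_s: 31.05
position: [453.8, -269.7, 294.1]
tcp_rot: [0.002, 0.707, 0.707, 0.001]
contact_force: [0.0, -0.2, -1.1]
finger_gap: 0.997
```

Run:
```python
from bench import env
from h import *
s,w=shot(env,"w19",3,(140,90,390,280))
a=env.get_image("side")[:,:,::-1][100:384,100:370]; cv2.imwrite("pics/s19.png",cv2.resize(a,None,fx=2,fy=2,interpolation=cv2.INTER_CUBIC))
```

```text
31.05 [ 453.8 -269.7  294.1] q [-0.02  0.29  0.59  1.83 -0.18  1.07  0.63] F [ 0.05 -0.21 -1.08] M [-0.039  0.087  0.002] gap 0.997
```

View pics/w19.png

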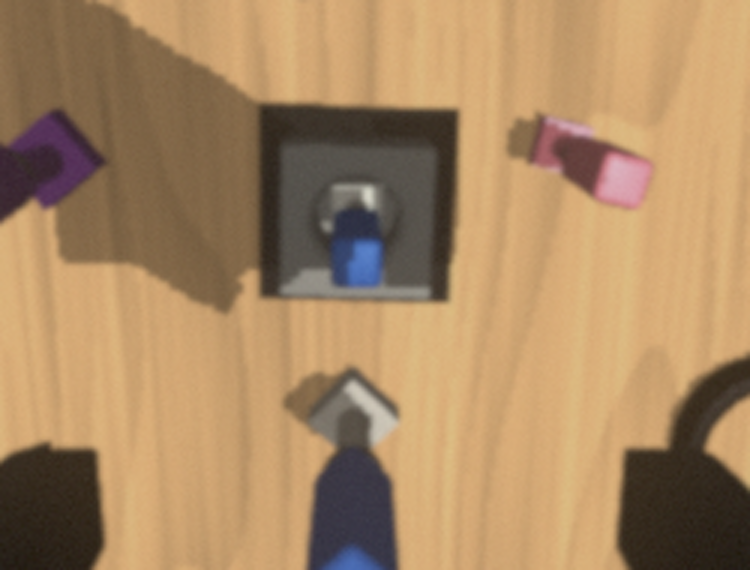

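View pics/s19.png

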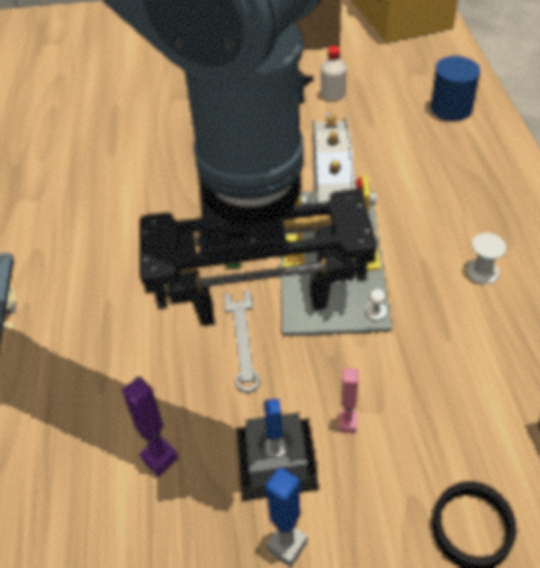

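The driver is upright in its holder, the bystanders are where they were, and the arm is clear, so I'm handing the job in.

```bash
python3 -c "
from bench import env
print(env.close_job())"
```

```text
the job is handed in; nothing more can be done
None
```

The three brass nipples are tightened in the order you asked, and the driver is back upright in its holder. The job was handed in at about 31 s, with the arm clear of everything.

I used the smaller blue-handled driver, the one in the holder. The larger blue one, the pink one and the purple one were left alone. I worked from the red marker's side, and each socket slid on without a noticeable press:

| Nipple | Asked | Turn read from the wrist pictures |
|---|---|---|
| Left (red marker's side) | 90° | about 86° |
| Middle | 180° | about 177° |
| Right | 90° | about 90° |

- **Turn accuracy:** the pictures are good to about ±3°, so the left nipple may be a few degrees short. I left it because going back would have broken the order.
- **Forces:** readings at the checks were at most about 7 N sideways and 6 N along the nipple axis (about 1.5 N of that is the driver's weight). They came up while turning the first two nipples, because my socket position was about 1 mm off. I corrected it partway through the middle nipple, and on the right one they stayed under 2 N.
- **Final pictures:** the driver stands upright in its hole. The wrench, tape roll, spare hub, oil bottle and look-alikes appear undisturbed. The screwdriver and the parts tin were largely hidden by the arm, so I could not check them there; the arm worked well above both.

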